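# Turn out the granola bars onto the papered board

### The job

Swing the mould's hold-down lever up and back until it stays open. Then turn out every granola bar: push down the bar's end at the mould's open front so that its other end tips up out of the mould, take it there, and lay the bar flat on the papered board (none on top of another). When all the bars are out, swing the hold-down lever back down over the mould, and leave the jar and the wooden spoon where they are.

Things in the scene. Friction and masses are not known exactly. Their poses are not given: they have to be found in the camera images.
- mould: Fixed aluminium mould, 149 (x) by 303 (y) by 60 mm. Origin on the worktop; x runs from its open front (robot side, x = -0.064) to its back (0.085), y along the row. Four channels along x, 47 mm wide, centred at y = -0.108, -0.036, 0.036, 0.108; walls 25 mm wide between them, tops at z = 0.060, level with the bars' tops. The back slopes away from x = 0.052, 2 mm behind the bars.
- rock_edge (a point): Edge across the channels' floors at mould x = -0.0035, y = 0, z = 0.030. Behind it the floor is level; in front it falls to the front as a 28 degree ramp. A bar pressed about 17 mm down with a few N at x about -0.036 rocks (its top sliding 10 mm to the front) over this edge onto the ramp: it tilts 28 degrees, its back end 22 mm above the walls, and stays so. The lever must be up.
- pivot (a point): Hinge of the hold-down lever, on a grey bracket on the middle wall of the mould: at mould x = 0.072, y = 0, z = 0.068; its axis is along the mould's y.
- holddown (a joint): Lever angle, rad: 0 = down over the bars, 2.0 = stop, up and back past vertical. Steel T: arm 40 mm long from hinge to a round crossbar (12 mm thick, 270 mm long, along mould y); at 0 the crossbar's axis is at mould x = 0.032, z = 0.068, 2 mm above the bars; at 2.0 at x = 0.089, z = 0.104. Turns easily; past about 1.5 rad it falls open, below about 1.0 it falls shut.
- knob (a point): Centre of the black knob (20 mm diameter, 20 mm tall) on an upright 10 mm post on the middle of the lever's crossbar; with the lever down at mould x = 0.032, y = 0, z = 0.138 (top at 0.148). Pushed level towards the mould's back it raises the lever.
- board: Loose wooden board with baking paper, 320 mm (x) by 220 mm (y), 18 mm thick, 0.95 kg, lying on the worktop. Origin at the centre of its underside.
- bar0: Rigid brown granola bar 100 x 44 x 30 mm, about 0.14 kg. Origin at its centre; x along its length, y across, z up through the 30 mm. Starts flush in a mould channel: its x along mould x, centre at mould x = 0, z = 0.045, y = one of -0.108, -0.036, 0.036, 0.108. Two to four are present; absent ones read None from the start.
- bar1: Rigid brown granola bar 100 x 44 x 30 mm, about 0.14 kg. Origin at its centre; x along its length, y across, z up through the 30 mm. Starts flush in a mould channel: its x along mould x, centre at mould x = 0, z = 0.045, y = one of -0.108, -0.036, 0.036, 0.108. Two to four are present; absent ones read None from the start.
- bar2: Rigid brown granola bar 100 x 44 x 30 mm, about 0.14 kg. Origin at its centre; x along its length, y across, z up through the 30 mm. Starts flush in a mould channel: its x along mould x, centre at mould x = 0, z = 0.045, y = one of -0.108, -0.036, 0.036, 0.108. Two to four are present; absent ones read None from the start.
- bar3: Rigid brown granola bar 100 x 44 x 30 mm, about 0.14 kg. Origin at its centre; x along its length, y across, z up through the 30 mm. Starts flush in a mould channel: its x along mould x, centre at mould x = 0, z = 0.045, y = one of -0.108, -0.036, 0.036, 0.108. Two to four are present; absent ones read None from the start.
- jar: Bystander, leave alone: amber glass jar, 54 mm diameter, 110 mm tall, behind the middle of the work area. Origin at the underside.
- spoon: Bystander, leave alone: wooden spoon about 190 mm long, lying between mould and board, pointing away from the robot.
There are look-alikes about, which are no part of the job. Leave any orange, pink or red look-alike of the bar1 alone.

How it is judged:
By the outcome, as a careful person would: the job done as asked, in the order asked, and still so for the second after the job is handed in, with the robot touching nothing.
Of bar0, bar1, bar2, bar3 only 2 to 4 are there at a start; the rules pass over those that are not, and their reading is None.
At some moment in a run one of board may be knocked a few centimetres aside while the robot is not near it.
Once in a run the grip may slacken for a moment while it holds something.
It also fails if it takes over 210 s, if anything falls off the work surface, if the arm or the gripper's body presses on something with over 40 N, if the wrist force passes 120 N, or if a joint passes its speed limit or range.

### The arm

A 7-joint arm with a two-finger parallel gripper is mounted at the origin on the work surface. World frame = base frame: x ahead of the robot, y to its left, z up, the work surface at z = 0. Lengths are in m, angles in degrees, forces in N, time in s.
With the tool pointing down it reaches from about 0.425 to 0.875 m from the base axis. Payload 4.7 kg.
Tool frame: the origin (TCP) lies midway between the tips of the shut fingers; the grasp point (between the pads) lies 19 mm behind it; x points along the fingers, z is the direction in which the jaws open and shut, and the axes are right-handed (so a half turn about x gives the same grasp; the last joint's range is limited). The gripper opens to 85 mm and grips with 20 to 120 N. Pads are 22 mm wide; open, the fingers measure 114 mm over their backs; the gripper's body (76 mm by 85 mm) begins 54 mm behind the grasp point. The pads swing forward as they close: fully open they stand 13 mm farther back than shut.
Start: joints at [73.745, 18.392, -4.016, 83.108, 1.295, 78.541, -3.26], TCP at [0.191, -0.621, 0.231] pointing down, gripper open.
Joint ranges: [-163.93, 163.93], [-17.29, 119.83], [-79.2, 71.16], [3.27, 140.29], [-89.18, 269.18], [5.43, 117.66], [-154.24, 154.24]. Speed limits (degrees/s): [147.25, 147.25, 180, 180, 180, 180, 180].

### API

Orientations are given as a 3x3 rotation matrix whose columns are the frame's x, y, z axes.
In Python, from bench import state, capture, camera_params, hand_in, search_frame, masks_of, tip_of gives the robot as it stands.
- The arm moves only by the tool play_rows, never from a script. Its argument "moves" is a list of rows, each a list of 3 entries, a list of its own where there are three numbers: the turn, a rotation vector about the tool's x, y, z as a fraction of full scale, then the shift along the tool's x, y, z as a fraction of full scale, then the opening, from -1 (shut) to 1 (fully open). In form: [[[rx, ry, rz], [dx, dy, dz], gripper], ...]. A call has 1 to 20 rows; each row is the pose to reach, as a shift and turn from the pose commanded when the call began, along the tool's axes at that moment; what a row does not reach only later rows make up. Full scale, the value 1, is 10 cm for a shift and 1.5 rad for a turn. A row lasts 1/12 s, in which the tool goes at most 41.7 mm and 7.16 degrees, less where a joint would pass 70% of its speed; a pose out of reach is approached as far as the arm can. A call with a number of a shift or a turn outside -1 to 1 is refused whole. A call with a gripper value outside its range is refused whole. The fingers move at their own pace and stop on an object; "squeeze" is the grip in N (left out, the last holds). Time passes only in rows, so rows that repeat a pose let the fingers close. It gives the time, the measured TCP pose, the force and the opening at its end, in the units of the state.
- state(): the state, without advancing time (a new reading comes with each control period).
- capture(name): name is "scene" or "top" or "wrist"; returns the picture (384x512x3 uint8, red, green, blue); there is no depth.
- camera_params(name): a dict with "fx", "fy", "cx", "cy" (pixels), "view" (4x4, takes a point from world to camera coordinates). Camera axes: x right, y up, looking along -z (the intrinsics and any distortion apply to the point x, -y, -z); pixel columns grow to the right and rows downward; lengths in m; the calibration is good to about 2 mm. A picture is of the moment at which its call begins: read the wrist's pose just before it. camera_params takes no time and is no camera call; for the wrist camera it gives the pose at the moment of the call.
- hand_in(): hands the job in, once; it reports no verdict.
Trained networks look in the newest picture that a camera, given by its name, has taken for a name from the list of things; names that differ only in an ending like _2 or _b are one class to them, and where a whole thing is asked for, a point or a joint stands for the part that bears it (a point fixed in the world has none). Each returns a list of dicts, best first, with "p" (0 to 1); they miss things now and then, are a little off and sometimes report something else, mostly with a low value. They report only what shows in the picture. A call takes as long as a camera call. They do not tell look-alikes from the thing itself.
- search_frame(camera, thing): "extent" ([left, top, right, bottom] in pixels, round what is visible of it).
- masks_of(camera, thing): "mask" (384x512 bool, what is visible of it) and "extent" ([left, top, right, bottom] in pixels, round what is visible of it).
- tip_of(camera, thing): "at" ([column, row] in pixels: a listed point, or the origin of a listed thing).
The state is a dict: "t": time; "q": joint angles; "dq": joint speeds; "tau": joint torques, N m; "position": TCP position; "eef_rot": TCP orientation; "ft_force": force on the tool from outside, world axes, zero at the start; "wrist_torque": the same for the moment, N m; "opening": finger opening in m.
Only numpy, scipy, OpenCV 4.12 (cv2) and the standard library are available. Lean on these libraries where they do the work, as an engineer would, in place of code of your own. Each camera call takes 0.05 s, during which the arm holds its last target. There are 200 camera calls.

## Working session

There is one attempt and no reset: what is moved stays moved. The work goes in short steps, Python scripts to look and compute and a tool call to move; the robot and the scene stay as the last step left them, time stands still between calls to the robot, and variables do not carry over. Pictures are saved under pics/ and viewed, about 12 in all and at most 16, crops included, and the job is handed in when it is done.

Besides the shell and the picture viewer there is one more tool, called after "Request:" as name([rows], argument=value, ...), one row to a line, values as JSON. play_rows: Moves the arm, as the interface text tells. Shift numbers are shares of 10 cm and turn numbers shares of 1.5 rad, none past 1 either way. Its arguments: {"type":"object","properties":{"moves":{"type":"array"},"squeeze":{"type":"number"}},"required":["moves"]}

```bash
mkdir -p pics; ls; python3 - <<'E'
from bench import *
import cv2,numpy as np
s=state();print(s['t'],s['position'],np.round(s['eef_rot'],3).tolist())
for n in('scene','top'):
    im=capture(n);cv2.imwrite(f'pics/{n}0.png',im[:,:,::-1])
    p=camera_params(n);print({k:(np.round(v,4).tolist()) for k,v in p.items()})
    for t in('mould','rock_edge','pivot','knob','board','jar','spoon','bar0'):
        print(n,t,[(np.round(d['at']).tolist(),round(d['p'],2)) for d in tip_of(n,t)])
E
```

```text
pics
0.0 [ 0.19049329 -0.62087569  0.23018421] [[-0.001, 0.956, 0.293], [0.002, 0.293, -0.956], [-1.0, -0.0, -0.002]]
{'fx': 431.6029, 'fy': 431.6029, 'cx': 262.0343, 'cy': 193.9892, 'view': [[0.6555, 0.7551, 0.0105, -0.3402], [-0.4955, 0.4196, 0.7605, 0.1994], [0.5699, -0.5037, 0.6492, -1.3492], [0.0, 0.0, 0.0, 1.0]]}
scene mould [([331.0, 171.0], 0.89)]
scene rock_edge [([324.0, 164.0], 0.67), ([326.0, 175.0], 0.2)]
scene pivot [([345.0, 167.0], 0.78)]
scene knob [([342.0, 137.0], 0.6)]
scene board [([162.0, 271.0], 0.76)]
scene jar [([344.0, 291.0], 0.97)]
scene spoon [([258.0, 215.0], 0.91)]
scene bar0 [([318.0, 156.0], 0.94), ([397.0, 193.0], 0.89), ([295.0, 172.0], 0.82), ([358.0, 220.0], 0.77), ([287.0, 142.0], 0.74), ([360.0, 149.0], 0.7), ([338.0, 156.0], 0.67)]
{'fx': 409.4989, 'fy': 409.4989, 'cx': 261.504, 'cy': 188.5328, 'view': [[-0.0185, -0.9997, -0.0165, 0.0096], [0.9984, -0.0194, 0.054, -0.5457], [-0.0543, -0.0155, 0.9984, -1.1764], [0.0, 0.0, 0.0, 1.0]]}
top mould [([175.0, 207.0], 0.77)]
top rock_edge [([172.0, 209.0], 0.82)]
top pivot [([172.0, 182.0], 0.62), ([353.0, 200.0], 0.33)]
top knob [([164.0, 194.0], 0.9)]
top board [([351.0, 204.0], 0.83)]
top jar [([266.0, 103.0], 0.98)]
top spoon [([134.0, 201.0], 0.66), ([262.0, 206.0], 0.62)]
top bar0 [([149.0, 146.0], 0.96), ([207.0, 214.0], 0.9), ([170.0, 264.0], 0.74), ([162.0, 204.0], 0.73), ([206.0, 142.0], 0.64), ([186.0, 211.0], 0.59), ([133.0, 205.0], 0.58)]
```

```bash
python3 -c "
import cv2
a=cv2.imread('pics/top0.png');b=a[90:310,90:290];cv2.imwrite('pics/top0c.png',cv2.resize(b,None,fx=2.7,fy=2.7,interpolation=2))
"
```

```text
(no output)
```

View pics/top0.png

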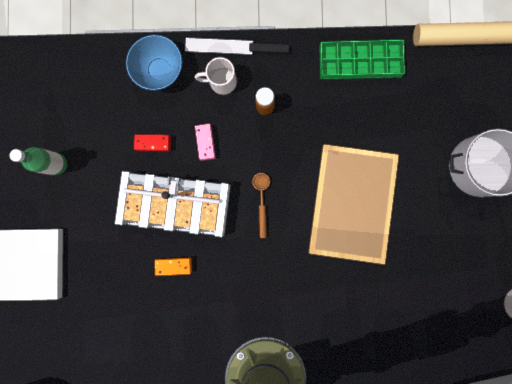

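View pics/scene0.png

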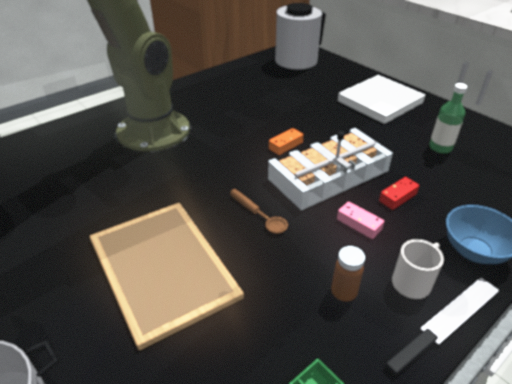

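View pics/top0c.png

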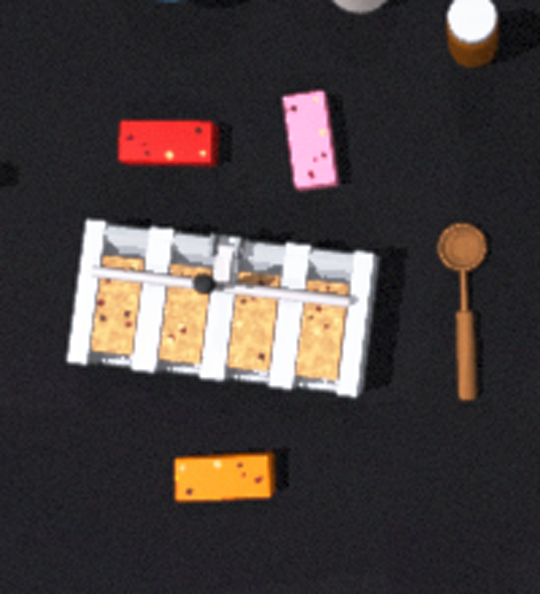

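```bash
cat > h.py <<'E'
from bench import *
import cv2,numpy as np
from scipy.optimize import least_squares
from scipy.spatial.transform import Rotation as Ro
def proj(p,P):
    P=np.atleast_2d(P);c=P@p['view'][:3,:3].T+p['view'][:3,3]
    return np.c_[p['fx']*c[:,0]/-c[:,2]+p['cx'],p['fy']*c[:,1]/c[:,2]+p['cy']]
def ray(p,uv,z):
    uv=np.atleast_2d(uv);d=np.c_[(uv[:,0]-p['cx'])/p['fx'],-(uv[:,1]-p['cy'])/p['fy'],-np.ones(len(uv))]
    R=p['view'][:3,:3];o=-R.T@p['view'][:3,3];d=d@R
    return o+d*((z-o[2])/d[:,2])[:,None]
def w(pose,L):
    x,y,a=pose;L=np.atleast_2d(L);c,s=np.cos(a),np.sin(a)
    return np.c_[x+c*L[:,0]-s*L[:,1],y+s*L[:,0]+c*L[:,1],L[:,2]]
def fit(obs,x0): # obs: list of (cam,local Nx3,uv Nx2)
    f=lambda q:np.concatenate([(proj(p,w(q,L))-uv).ravel() for p,L,uv in obs])
    r=least_squares(f,x0,loss='soft_l1');return r.x,r.fun
E
python3 - <<'E'
from h import *
T,S=camera_params('top'),camera_params('scene')
T={k:np.array(v) for k,v in T.items()};S={k:np.array(v) for k,v in S.items()}
L=np.array([[.085,.1515,.06],[.085,-.1515,.06],[-.064,-.1515,.06],[-.064,.1515,.06],[.032,0,.148]])
uv=np.array([[86,220],[378,253],[357,397],[67,362],[204,282]])/2.7+90
print(ray(T,uv[:4],.06))
q,r=fit([(T,L[:4],uv[:4])],[.5,.2,0]);print(q,np.degrees(q[2]),r.round(1))
print('pred',proj(T,w(q,[[.032,0,.138],[-.0035,0,.03],[.072,0,.068]])).round(),proj(S,w(q,[[.032,0,.138],[0,0,0],[.072,0,.068]])).round())
B=np.array([[.16,.11,.018],[.16,-.11,.018],[-.16,-.11,.018],[-.16,.11,.018]])
ub=np.array([[324,146],[398,154],[385,263],[310,254]])
q,r=fit([(T,B,ub)],[.5,-.2,0]);print('board',q,np.degrees(q[2]),r.round(1))
for n,cu in (('jar',(266,103)),('spoon',(262,181))):print(n,ray(T,cu,0.0))
print(ray(T,[[263,237],[262,175],[152,143],[205,142],[173,267]],.02).round(3))
E
```

```text
[[0.59911453 0.39152005 0.06      ]
 [0.55857502 0.08659036 0.06      ]
 [0.41016908 0.11041693 0.06      ]
 [0.45157693 0.41134804 0.06      ]]
[ 0.4944505   0.2516609  -0.13620771] -7.804126779477297 [ 0.5 -0.1 -1.2  0.2  0.1 -0.1  0.3 -0. ]
pred [[166. 195.]
 [174. 209.]
 [174. 182.]] [[339. 135.]
 [325. 172.]
 [346. 166.]]
board [ 0.49637667 -0.2674004  -0.14778167] -8.467266167657176 [-1.  -1.6  0.5 -0.1  1.   1.3 -0.5  0.1]
jar [[ 0.80137766 -0.0186702   0.        ]]
spoon [[ 0.56877419 -0.00242655  0.        ]]
[[ 0.406 -0.003  0.02 ]
 [ 0.585 -0.003  0.02 ]
 [ 0.685  0.317  0.02 ]
 [ 0.685  0.162  0.02 ]
 [ 0.324  0.258  0.02 ]]
```

Four granola-coloured bars sit in the mould's channels at crop px x≈115, 185, 255 and 325 (full image about 133, 158, 184, 210 at row ~205). The red (152,143), pink (205,142) and orange (173,267) blocks lie outside the mould, so they are the look-alikes to leave alone; the enlarged crop confirms this. I'm moving toward the knob.

Request:
play_rows([
  [[0.07,0,0],[0,0,0],-1],
  [[0.145,0,0],[0,0,0],-1],
  [[0.22,0,0],[0,0,0],-1],
  [[0.289,0,0],[0,0,0],-1],
  [[0.289,0,0],[0,0,0],-1],
])

```text
t: 1.32
position: [0.1907, -0.6214, 0.2314]
eef_rot: [[-0.0, 0.99, -0.138], [-0.0, -0.138, -0.99], [-1.0, -0.0, 0.0]]
ft_force: [-0.7, -0.1, 1.0]
opening: 0.0253
```

Request:
play_rows([
  [[0,0,0],[0,0.12,-0.3],-1],
  [[0,0,0],[0,0.24,-0.6],-1],
  [[0,0,0],[0,0.36,-0.92],-1],
])

```text
t: 1.57
position: [0.2389, -0.5345, 0.231]
eef_rot: [[-0.0, 0.991, -0.134], [0.0, -0.134, -0.991], [-1.0, -0.0, -0.0]]
ft_force: [0.2, 0.1, 0.6]
opening: -0.0002
```

Request:
play_rows([
  [[0,0,0],[0,0.12,-0.3],-1],
  [[0,0,0],[0,0.24,-0.6],-1],
  [[0,0,0],[0,0.36,-0.92],-1],
])

```text
t: 1.82
position: [0.2874, -0.4477, 0.2315]
eef_rot: [[0.0, 0.991, -0.132], [-0.001, -0.132, -0.991], [-1.0, 0.0, 0.001]]
ft_force: [-0.5, 0.0, 0.6]
opening: -0.0002
```

Request:
play_rows([
  [[0,0,0],[0,0.12,-0.3],-1],
  [[0,0,0],[0,0.24,-0.6],-1],
  [[0,0,0],[0,0.36,-0.92],-1],
])

```text
t: 2.07
position: [0.3355, -0.3614, 0.2316]
eef_rot: [[0.0, 0.991, -0.132], [-0.001, -0.132, -0.991], [-1.0, 0.0, 0.001]]
ft_force: [1.0, -0.5, 0.3]
opening: 0.0002
```

Request:
play_rows([
  [[0,0,0],[0,0.12,-0.3],-1],
  [[0,0,0],[0,0.24,-0.6],-1],
  [[0,0,0],[0,0.36,-0.92],-1],
])

```text
t: 2.32
position: [0.3836, -0.2751, 0.2316]
eef_rot: [[0.0, 0.991, -0.132], [-0.001, -0.132, -0.991], [-1.0, 0.001, 0.001]]
ft_force: [1.3, -0.7, -0.8]
opening: -0.0003
```

Request:
play_rows([
  [[0,0,0],[0,0.12,-0.3],-1],
  [[0,0,0],[0,0.24,-0.6],-1],
  [[0,0,0],[0,0.36,-0.92],-1],
])

```text
t: 2.57
position: [0.4318, -0.1889, 0.2317]
eef_rot: [[0.001, 0.991, -0.133], [-0.001, -0.133, -0.991], [-1.0, 0.001, 0.001]]
ft_force: [0.9, -0.8, -0.2]
opening: 0.0001
```

Request:
play_rows([
  [[0,0,0],[0,0.12,-0.3],-1],
  [[0,0,0],[0,0.24,-0.6],-1],
  [[0,0,0],[0,0.36,-0.92],-1],
  [[0,0,0],[0,0.36,-0.92],-1],
])

```text
t: 2.9
position: [0.4822, -0.096, 0.232]
eef_rot: [[0.003, 0.993, -0.122], [0.003, -0.122, -0.993], [-1.0, 0.002, -0.003]]
ft_force: [0.5, 0.4, 0.9]
opening: 0.0002
```

Request:
play_rows([
  [[0,0,0],[0,-0.03,-0.3],-1],
  [[0,0,0],[0,-0.06,-0.6],-1],
  [[0,0,0],[0,-0.1,-0.865],-1],
])

```text
t: 3.15
position: [0.4812, -0.0151, 0.2314]
eef_rot: [[0.0, 0.991, -0.132], [0.0, -0.132, -0.991], [-1.0, 0.0, -0.0]]
ft_force: [-0.3, 0.6, 0.3]
opening: 0.0001
```

Request:
play_rows([
  [[0,0,0],[0,-0.03,-0.3],-1],
  [[0,0,0],[0,-0.06,-0.6],-1],
  [[0,0,0],[0,-0.1,-0.865],-1],
])

```text
t: 3.4
position: [0.4829, 0.0723, 0.2316]
eef_rot: [[0.001, 0.991, -0.131], [-0.0, -0.131, -0.991], [-1.0, 0.001, 0.0]]
ft_force: [0.7, 0.2, -1.0]
opening: -0.0002
```

Request:
play_rows([
  [[0,0,0],[0,-0.03,-0.3],-1],
  [[0,0,0],[0,-0.06,-0.6],-1],
  [[0,0,0],[0,-0.1,-0.865],-1],
])

```text
t: 3.65
position: [0.4847, 0.1592, 0.2316]
eef_rot: [[0.001, 0.991, -0.132], [0.0, -0.132, -0.991], [-1.0, 0.001, -0.0]]
ft_force: [-0.4, 0.1, -0.2]
opening: 0.0002
```

Request:
play_rows([
  [[0,0,0],[0,-0.03,-0.3],-1],
  [[0,0,0],[0,-0.06,-0.6],-1],
  [[0,0,0],[0,-0.1,-0.865],-1],
  [[0,0,0],[0,-0.1,-0.865],-1],
  [[0,0,0],[0,-0.1,-0.865],-1],
])

```text
t: 4.07
position: [0.4859, 0.2463, 0.2313]
eef_rot: [[-0.0, 0.992, -0.129], [0.001, -0.129, -0.992], [-1.0, -0.0, -0.001]]
ft_force: [0.3, -0.1, -0.4]
opening: -0.0001
```

```bash
cat >> h.py <<'E'
M=np.array([.49445,.25166,-.13621])
def tool(yaw,tilt=0): # tool y=mould x dir, z=-mould y; tilt (deg) leans body to +x (tips to -x)
    return Ro.from_euler('z',yaw).as_matrix()@Ro.from_euler('y',tilt,degrees=True).as_matrix()@np.array([[0,1,0],[0,0,-1],[-1,0,0]])
def rel(P,R=None):
    s=state();R0=np.array(s['eef_rot']);R=tool(M[2]) if R is None else R
    print('t',round(s['t'],2),'pos',s['position'].round(4) if hasattr(s['position'],'round') else s['position'],'turn',(Ro.from_matrix(R0.T@R).as_rotvec()/1.5).round(4),'shift',(R0.T@(np.array(P)-s['position'])/.1).round(3),'F',np.round(s['ft_force'],1),'op',round(s['opening'],4))
E
python3 - <<'E'
from h import *
rel(w(M,[-.005,0,.13])[0])
p=camera_params('wrist');p={k:np.array(v) for k,v in p.items()}
im=capture('wrist')
L=[[x,y,.06] for x in(-.064,) for y in(-.1515,-.1315,-.0845,-.0595,-.0125,.0125,.0595,.0845,.1315,.1515)]+[[.032,0,.148]]
im=im[:,:,::-1].copy();cv2.imwrite('pics/wraw.png',im)
for u in proj(p,w(M,L)):
    if abs(u).max()<2000: cv2.circle(im,tuple(int(v) for v in u),3,(0,255,0),1)
cv2.imwrite('pics/w1.png',im)
E
```

```text
t 4.07 pos [0.4859 0.2463 0.2313] turn [ 0.0046 -0.0004  0.0003] shift [ 1.013  0.028 -0.064] F [ 0.3 -0.1 -0.4] op -0.0001
```

View pics/w1.png

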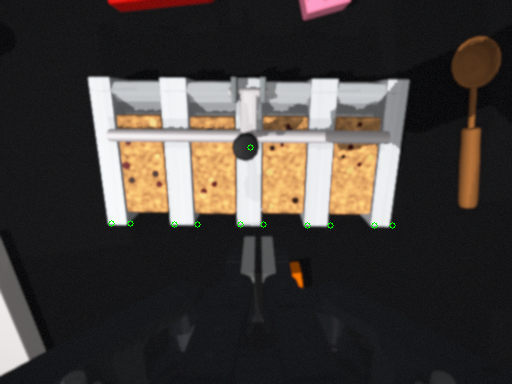

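```bash
python3 - <<'E'
from h import *
g=cv2.imread('pics/wraw.png',0).astype(float);c=cv2.imread('pics/wraw.png')
for r in(200,):
    sat=cv2.cvtColor(c,cv2.COLOR_BGR2HSV)[r-3:r+4,:,1].mean(0); 
    e=np.where(np.abs(np.diff((sat<70)&(g[r-3:r+4].mean(0)>110)))>0)[0]; print(r,e)
for col in (118,180,250,318,382):
    v=g[:,col-2:col+3].mean(1);e=np.where(np.abs(np.diff((v>150).astype(int)))>0)[0];print(col,e)
p={k:np.array(v) for k,v in camera_params('wrist').items()}
for dy in(0,.0025):
  print([proj(p,w(M,[[-.036,y+dy,.06]]))[0].round(1).tolist() for y in (.1515,.1315,.0845,.0595,.0125,-.0125,-.0595,-.0845,-.1315,-.1515)])
print(proj(p,w(M,[[-.064,y,.06] for y in(.14,.07,0,-.07,-.14)])).round(1).tolist())
E
```

```text
200 [103 125 167 193 235 261 303 329 371 393]
118 [ 81  97 116 123 130 224]
180 [ 77 127 130 224]
250 [ 77  87  88 130 159 224]
318 [  9  78 128 132 225]
382 [ 83  97 142 225]
[[106.8, 200.4], [125.8, 200.4], [170.5, 200.6], [194.2, 200.7], [238.9, 200.9], [262.6, 201.0], [307.2, 201.2], [330.9, 201.3], [375.4, 201.5], [394.4, 201.6]]
[[104.4, 200.3], [123.4, 200.4], [168.1, 200.6], [191.9, 200.7], [236.5, 200.9], [260.2, 201.0], [304.8, 201.2], [328.5, 201.3], [373.1, 201.5], [392.0, 201.6]]
[[121.0, 225.1], [185.9, 225.4], [250.8, 225.7], [315.6, 225.9], [380.4, 226.2]]
```

```bash
python3 - <<'E'
from h import *
s=state();p={k:np.array(v) for k,v in camera_params('wrist').items()}
R=np.array(s['eef_rot']);P=np.array(s['position'])
print(proj(p,np.array([P-R[:,0]*d+R[:,1]*e for d in(0,.019) for e in(-.011,0,.011)])).round(1))
c=cv2.imread('pics/wraw.png')[215:325,195:325];cv2.imwrite('pics/w1c.png',cv2.resize(c,None,fx=5,fy=5,interpolation=2))
E
```

```text
[[259.9 269.8]
 [260.  250.4]
 [260.1 230.2]
 [260.2 291.3]
 [260.3 269.9]
 [260.4 247.5]]
```

View pics/w1c.png

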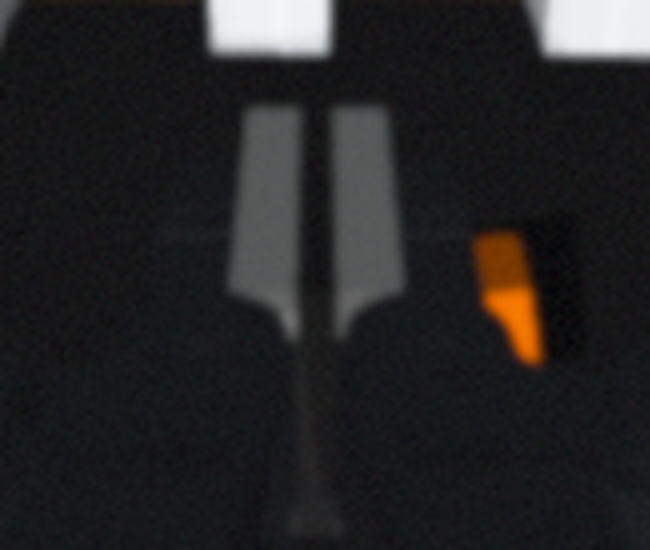

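Request:
play_rows([
  [[0.0046,0,0],[0.35,0.03,-0.075],-1],
  [[0.0046,0,0],[0.7,0.03,-0.075],-1],
  [[0.0046,0,0],[1.0,0.03,-0.075],-1],
  [[0.0046,0,0],[1.0,0.03,-0.075],-1],
  [[0.0046,0,0],[1.0,0.03,-0.075],-1],
])

```text
t: 4.53
position: [0.4902, 0.2495, 0.1304]
eef_rot: [[-0.003, 0.99, -0.143], [-0.002, -0.143, -0.99], [-1.0, -0.003, 0.002]]
ft_force: [0.5, -1.0, 0.3]
opening: -0.0001
```

Request:
play_rows([
  [[0,0,0],[0,0.1,0],-1],
  [[0,0,0],[0,0.2,0],-1],
  [[0,0,0],[0,0.3,0],-1],
  [[0,0,0],[0,0.4,0],-1],
  [[0,0,0],[0,0.5,0],-1],
  [[0,0,0],[0,0.6,0],-1],
  [[0,0,0],[0,0.7,0],-1],
  [[0,0,0],[0,0.8,0],-1],
  [[0,0,0],[0,0.9,0],-1],
  [[0,0,0],[0,1.0,0],-1],
])

```text
t: 5.37
position: [0.5906, 0.2367, 0.1308]
eef_rot: [[-0.001, 0.99, -0.142], [-0.001, -0.142, -0.99], [-1.0, -0.0, 0.001]]
ft_force: [0.3, 0.4, 0.5]
opening: 0.0002
```

Request:
play_rows([
  [[0,0,0],[0.05,0.1,0],-1],
  [[0,0,0],[0.1,0.15,0],-1],
  [[0,0,0],[0.15,0.18,0],-1],
  [[0,0,0],[0.2,0.2,0],-1],
  [[0,0,0],[0.23,0.2,0],-1],
  [[0,0,0],[0.23,0.2,0],-1],
  [[0,0,0],[0.23,0.2,0],-1],
])

```text
t: 5.95
position: [0.6086, 0.2347, 0.108]
eef_rot: [[-0.001, 0.99, -0.141], [-0.0, -0.141, -0.99], [-1.0, -0.001, 0.0]]
ft_force: [0.1, 0.3, -0.6]
opening: -0.0001
```

Request:
play_rows([
  [[0,0,0],[-0.3,0,0],-1],
  [[0,0,0],[-0.6,0,0],-1],
  [[0,0,0],[-0.9,0,0],-1],
])

```text
t: 6.2
position: [0.6085, 0.2347, 0.1993]
eef_rot: [[-0.001, 0.99, -0.141], [-0.0, -0.141, -0.99], [-1.0, -0.001, 0.0]]
ft_force: [0.3, 1.0, 0.9]
opening: -0.0001
```

Request:
play_rows([
  [[0,0,0],[0,-0.3,0.2],-1],
  [[0,0,0],[0,-0.6,0.5],-1],
  [[0,0,0],[0,-0.95,0.8],-1],
  [[0,0,0],[0,-0.95,0.8],-1],
])

```text
t: 6.53
position: [0.4977, 0.1648, 0.1967]
eef_rot: [[-0.005, 0.99, -0.143], [-0.008, -0.143, -0.99], [-1.0, -0.004, 0.009]]
ft_force: [-0.7, 0.8, -1.0]
opening: -0.0002
```

```bash
sed -i 's/^M=.*/M=np.array([.4951,.2526,-.13621])/' h.py; python3 - <<'E'
from h import *
rel(w(M,[-.040,-.108,.1])[0])
im=capture('scene')[100:260,240:430];cv2.imwrite('pics/s1.png',cv2.resize(im[:,:,::-1],None,fx=3,fy=3,interpolation=2))
E
```

```text
t 6.53 pos [0.4977 0.1648 0.1967] turn [-0.0051  0.0057  0.0025] shift [ 0.971 -0.54   0.21 ] F [-0.7  0.8 -1. ] op -0.0002
```

View pics/s1.png

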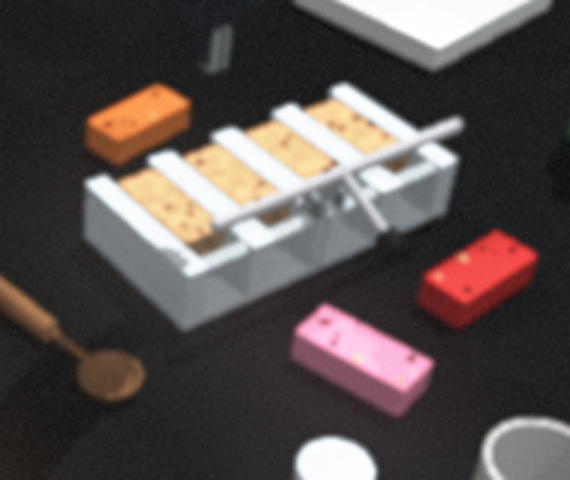

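The lever is back and stays open, with its knob at the back (crop 385,235), and four bars sit in the channels. Next I press the first bar, at y=-0.108.

Request:
play_rows([
  [[-0.005,0.006,0.002],[0.2,-0.3,0.12],-1],
  [[-0.005,0.006,0.002],[0.5,-0.54,0.21],-1],
  [[-0.005,0.006,0.002],[0.8,-0.54,0.21],-1],
  [[-0.005,0.006,0.002],[0.97,-0.54,0.21],-1],
  [[-0.005,0.006,0.002],[0.97,-0.54,0.21],-1],
  [[-0.005,0.006,0.002],[0.97,-0.54,0.21],-1],
])

```text
t: 7.08
position: [0.4476, 0.1565, 0.1015]
eef_rot: [[0.004, 0.991, -0.133], [0.009, -0.133, -0.991], [-1.0, 0.002, -0.01]]
ft_force: [0.6, -0.2, 0.3]
opening: 0.0001
```

Request:
play_rows([
  [[0,0,0],[0.2,0,0],-1],
  [[0,0,0],[0.35,0,0],-1],
  [[0,0,0],[0.4,0,0],-1],
  [[0,0,0],[0.43,0,0],-1],
  [[0,0,0],[0.46,0,0],-1],
])

```text
t: 7.5
position: [0.446, 0.1572, 0.0564]
eef_rot: [[-0.001, 0.991, -0.134], [0.008, -0.134, -0.991], [-1.0, -0.002, -0.008]]
ft_force: [-14.9, 0.4, 16.4]
opening: 0.0004
```

Request:
play_rows([
  [[0,0,0],[0.02,0,0],-1],
  [[0,0,0],[0.04,0,0],-1],
  [[0,0,0],[0.04,0,0],-1],
])

```text
t: 7.75
position: [0.4416, 0.1578, 0.0514]
eef_rot: [[-0.008, 0.991, -0.133], [0.007, -0.133, -0.991], [-1.0, -0.009, -0.006]]
ft_force: [-17.3, 2.5, 12.8]
opening: -0.0002
```

```bash
python3 - <<'E'
from h import *
rel(w(M,[-.040,-.108,.05])[0])
E
```

```text
t 7.75 pos [0.4416 0.1578 0.0514] turn [ 0.0019 -0.0039  0.0061] shift [0.014 0.001 0.068] F [-17.3   2.5  12.8] op -0.0002
```

Request:
play_rows([
  [[0,0,0],[0.02,-0.04,0.03],-1],
  [[0,0,0],[0.04,-0.07,0.03],-1],
  [[0,0,0],[0.06,-0.1,0.03],-1],
  [[0,0,0],[0.06,-0.1,0.03],-1],
])

```text
t: 8.08
position: [0.4403, 0.1552, 0.0477]
eef_rot: [[0.01, 0.991, -0.135], [0.009, -0.135, -0.991], [-1.0, 0.009, -0.01]]
ft_force: [-1.5, -0.5, 8.8]
opening: 0.0003
```

```bash
python3 - <<'E'
from h import *
rel(w(M,[-.050,-.108,.045])[0])
im=capture('wrist');cv2.imwrite('pics/w2.png',im[:,:,::-1])
im=capture('scene')[100:260,240:430];cv2.imwrite('pics/s2.png',cv2.resize(im[:,:,::-1],None,fx=3,fy=3,interpolation=2))
E
```

```text
t 8.08 pos [0.4403 0.1552 0.0477] turn [ 0.0007 -0.0066 -0.0059] shift [ 0.026 -0.09   0.04 ] F [-1.5 -0.5  8.8] op 0.0003
```

View pics/s2.png

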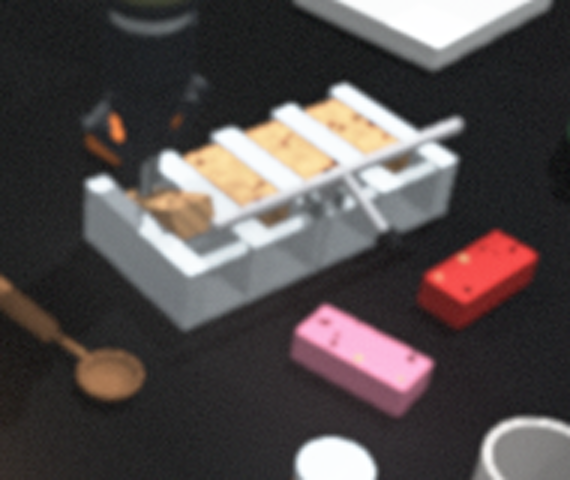

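Request:
play_rows([
  [[0,-0.006,-0.006],[-0.3,0,0],-1],
  [[0,-0.006,-0.006],[-0.6,0.2,0],0.46],
  [[0,-0.006,-0.006],[-0.9,0.4,0.04],0.46],
  [[0,-0.006,-0.006],[-0.9,0.4,0.04],0.46],
  [[0,-0.006,-0.006],[-0.9,0.4,0.04],0.46],
  [[0,-0.006,-0.006],[-0.9,0.4,0.04],0.46],
])

```text
t: 8.68
position: [0.4763, 0.1444, 0.1355]
eef_rot: [[-0.005, 0.991, -0.135], [0.001, -0.135, -0.991], [-1.0, -0.005, -0.0]]
ft_force: [-0.7, 0.2, 0.1]
opening: 0.0602
```

```bash
cat >> h.py <<'E'
def seebar(y,n):
    p={k:np.array(v) for k,v in camera_params('wrist').items()}
    im=capture('wrist')[:,:,::-1].copy()
    ms=masks_of('wrist','bar0');b=proj(p,w(M,[.0296,y,.0816]))[0];c=proj(p,w(M,[-.0074-.007,y,.0449+.013]))[0]
    print('pred back top edge',b.round(1))
    for d in ms: print(round(d['p'],2),np.round(d['extent']).tolist())
    for q in proj(p,w(M,[[.0296,y-.022,.0816],[.0296,y+.022,.0816],[-.0586,y-.022,.0347],[-.0586,y+.022,.0347]])): cv2.circle(im,tuple(int(v) for v in q),3,(0,255,0),1)
    cv2.imwrite(f'pics/{n}.png',im)
E
python3 - <<'E'
from h import *
rel(w(M,[.024,-.108,.060])[0]);seebar(-.108,'w3')
E
```

```text
t 8.68 pos [0.4763 0.1444 0.1355] turn [ 0.0005 -0.      0.0036] shift [ 0.753  0.283 -0.018] F [-0.7  0.2  0.1] op 0.0602
pred back top edge [256.8 163.7]
0.95 [12.0, 126.0, 98.0, 258.0]
0.79 [116.0, 125.0, 186.0, 261.0]
0.77 [115.0, 309.0, 216.0, 376.0]
0.75 [218.0, 142.0, 285.0, 253.0]
```

View pics/w3.png

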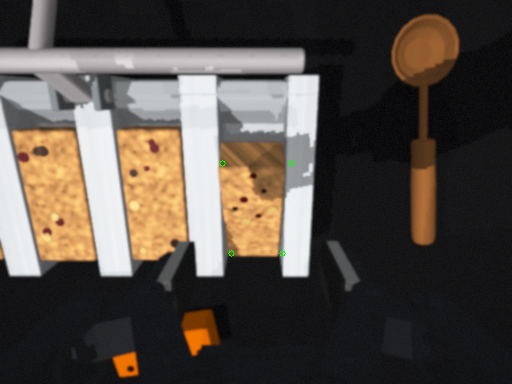

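Request:
play_rows([
  [[0,0,0.004],[0.2,0.28,-0.03],0.46],
  [[0,0,0.004],[0.45,0.28,-0.03],0.46],
  [[0,0,0.004],[0.65,0.28,-0.03],0.46],
  [[0,0,0.004],[0.75,0.28,-0.03],0.46],
  [[0,0,0.004],[0.75,0.28,-0.03],0.46],
  [[0,0,0.004],[0.75,0.28,-0.03],0.46],
], squeeze=60)

```text
t: 9.28
position: [0.503, 0.144, 0.0598]
eef_rot: [[-0.001, 0.991, -0.134], [-0.0, -0.134, -0.991], [-1.0, -0.001, 0.0]]
ft_force: [0.5, -0.4, 0.2]
opening: 0.0624
```

Request:
play_rows([
  [[0,0,0],[0,0,0],-0.1],
  [[0,0,0],[0,0,0],-0.3],
  [[0,0,0],[0,0,0],-0.5],
  [[0,0,0],[0,0,0],-0.5],
  [[0,0,0],[0,0,0],-0.5],
  [[0,0,0],[0,0,0],-0.5],
])

```text
t: 9.78
position: [0.5048, 0.1441, 0.0614]
eef_rot: [[0.002, 0.991, -0.135], [0.0, -0.135, -0.991], [-1.0, 0.002, -0.001]]
ft_force: [-0.2, 0.9, 6.9]
opening: 0.0427
```

Request:
play_rows([
  [[0,0,0],[-0.1,0,0],-0.5],
  [[0,0,0],[-0.3,0,0],-0.5],
  [[0,0,0],[-0.5,0,0],-0.5],
  [[0,0,0],[-0.7,0,0],-0.5],
  [[0,0,0],[-0.95,0,0],-0.5],
  [[0,0,0],[-0.95,0,0],-0.5],
])

```text
t: 10.28
position: [0.5064, 0.1446, 0.1599]
eef_rot: [[0.008, 0.991, -0.135], [0.0, -0.135, -0.991], [-1.0, 0.007, -0.001]]
ft_force: [1.3, -0.3, -0.4]
opening: 0.0422
```

```bash
python3 - <<'E'
from h import *
T={k:np.array(v) for k,v in camera_params('top').items()}
im=capture('top');cv2.imwrite('pics/t2.png',im[:,:,::-1])
for d in masks_of('top','board')[:2]:
    m=d['mask'].astype(np.uint8);print(d['p'],d['extent'])
    r=cv2.minAreaRect(np.argwhere(m)[:,::-1].astype(np.float32));print(r);q=ray(T,cv2.boxPoints(r),.018);print(q.round(3),q.mean(0))
rel([.5,0,.2])
wi=capture('wrist')[:,:,::-1];sc=capture('scene')[:,:,::-1]
cv2.imwrite('pics/c2.png',np.hstack([cv2.resize(wi,(400,300)),cv2.resize(sc[80:260,220:460],(400,300))]))
E
```

```text
0.92 [310.5, 143.6, 398.1, 261.7]
((353.7401428222656, 203.79379272460938), (77.41900634765625, 110.93528747558594), 7.471559047698975)
[[ 0.355 -0.131  0.018]
 [ 0.673 -0.181  0.018]
 [ 0.639 -0.402  0.018]
 [ 0.323 -0.35   0.018]] [ 0.49747251 -0.2659976   0.018     ]
t 10.38 pos [0.5043 0.1435 0.156 ] turn [ 0.0005  0.0002 -0.0014] shift [-0.439  0.152  1.428] F [-1.4 -1.1 -1.8] op 0.0426
```

View pics/c2.png

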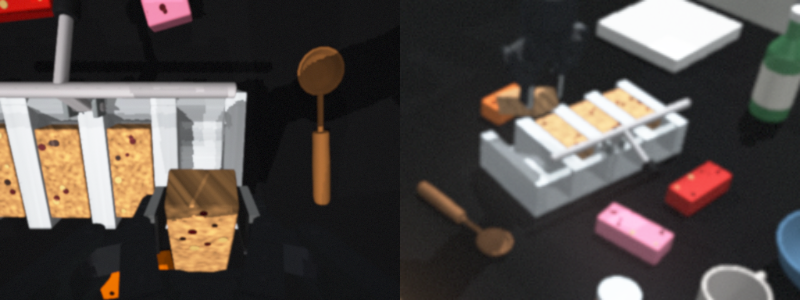

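Bar held (crop 200,220) and its channel is empty; the board is unmoved. Carrying it to the board.

Request:
play_rows([
  [[0,0,0],[0,0,0.15],-0.5],
  [[0,0,0],[0,0,0.4],-0.5],
  [[0,0,0],[0,0.01,0.65],-0.5],
  [[0,0,0],[0,0.02,0.89],-0.5],
])

```text
t: 10.82
position: [0.4924, 0.0541, 0.1536]
eef_rot: [[-0.003, 0.991, -0.134], [0.0, -0.134, -0.991], [-1.0, -0.003, 0.0]]
ft_force: [-0.9, -0.3, -1.2]
opening: 0.0428
```

Request:
play_rows([
  [[0,0,0],[0,0,0.22],-0.5],
  [[0,0,0],[0,0,0.45],-0.5],
  [[0,0,0],[0,0.01,0.67],-0.5],
  [[0,0,0],[0,0.02,0.89],-0.5],
])

```text
t: 11.15
position: [0.4824, -0.0344, 0.1537]
eef_rot: [[-0.003, 0.991, -0.135], [0.0, -0.135, -0.991], [-1.0, -0.003, -0.0]]
ft_force: [0.1, 0.9, -1.6]
opening: 0.0423
```

Request:
play_rows([
  [[0,0,0],[0,0,0.22],-0.5],
  [[0,0,0],[0,0,0.45],-0.5],
  [[0,0,0],[0,0.01,0.67],-0.5],
  [[0,0,0],[0,0.02,0.89],-0.5],
])

```text
t: 11.48
position: [0.4724, -0.1226, 0.1537]
eef_rot: [[-0.003, 0.991, -0.135], [0.001, -0.135, -0.991], [-1.0, -0.003, -0.001]]
ft_force: [-0.2, -0.2, -0.8]
opening: 0.0422
```

Request:
play_rows([
  [[0,0,0],[0,0,0.25],-0.5],
  [[0,0,0],[0,0,0.5],-0.5],
  [[0,0,0],[0,0.01,0.72],-0.5],
  [[0,0,0],[0,0.02,0.89],-0.5],
  [[0,0,0],[0,0.02,0.89],-0.5],
])

```text
t: 11.9
position: [0.4617, -0.2144, 0.1534]
eef_rot: [[-0.003, 0.99, -0.141], [-0.0, -0.141, -0.99], [-1.0, -0.003, 0.001]]
ft_force: [-0.0, -0.6, -2.1]
opening: 0.0421
```

Request:
play_rows([
  [[0,0,-0.05],[0,0,0],-0.5],
  [[0,0,-0.11],[0,0,0],-0.5],
  [[0,0,-0.17],[0,0,0],-0.5],
  [[0,0,-0.23],[0,0,0],-0.5],
  [[0,0,-0.29],[0,0,0],-0.5],
  [[0,0,-0.326],[0,0,0],-0.5],
  [[0,0,-0.326],[0,0,0],-0.5],
])

```text
t: 12.48
position: [0.4644, -0.2086, 0.1516]
eef_rot: [[-0.47, 0.873, -0.133], [0.066, -0.115, -0.991], [-0.88, -0.475, -0.004]]
ft_force: [-0.3, 0.4, -1.9]
opening: 0.0423
```

```bash
cat >> h.py <<'E'
def board():
    T={k:np.array(v) for k,v in camera_params('top').items()};S={k:np.array(v) for k,v in camera_params('scene').items()}
    capture('top');d=masks_of('top','board')[0]
    print('board ext',np.round(d['extent'],1),round(d['p'],2))
    r=cv2.minAreaRect(cv2.convexHull(np.argwhere(d['mask'])[:,::-1].astype(np.int32)))
    q=ray(T,cv2.boxPoints(r),.018);e=q[1]-q[0]
    if np.linalg.norm(e)<.27:e=q[2]-q[1]
    a=np.arctan(e[1]/e[0]);print('board',q[:,:2].mean(0).round(4),np.degrees(a).round(2));return np.array([*q[:,:2].mean(0),a])
def place(slot,B=None):
    B=board() if B is None else B
    P=w(B,[*slot,.033])[0]+w([0,0,M[2]],[.0355,0,-.0013])[0]
    print('place TCP',P.round(4));rel(P,tool(M[2],28))
E
python3 - <<'E'
from h import *
place((-.075,.05))
wi=capture('wrist')[:,:,::-1];sc=capture('scene')[:,:,::-1]
cv2.imwrite('pics/c3.png',np.hstack([cv2.resize(wi,(400,300)),cv2.resize(sc[120:360,60:380],(400,300))]))
E
```

```text
board ext [307.2 145.  358.9 260. ] 0.93
board [ 0.5033 -0.2288] -9.08
place TCP [ 0.4724 -0.1724  0.0317]
t 12.58 pos [ 0.4637 -0.2092  0.1535] turn [ 0.0019 -0.0002  0.0011] shift [ 1.058  0.607 -0.374] F [ 0.7 -0.4 -1.8] op 0.0424
```

View pics/c3.png

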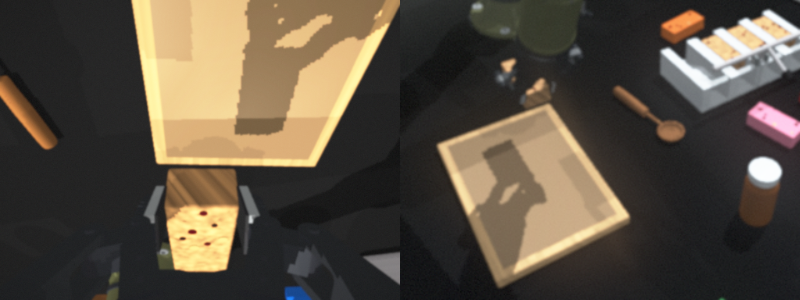

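Request:
play_rows([
  [[0,0,0],[0.15,0.08,0],-0.5],
  [[0,0,0],[0.35,0.19,0],-0.5],
  [[0,0,0],[0.55,0.31,0],-0.5],
  [[0,0,0],[0.75,0.42,0.01],-0.5],
  [[0,0,0],[0.88,0.49,0.01],-0.5],
  [[0,0,0],[0.95,0.53,0.01],-0.5],
  [[0,0,0],[0.95,0.53,0.01],-0.5],
])

```text
t: 13.27
position: [0.4647, -0.2114, 0.0456]
eef_rot: [[-0.467, 0.874, -0.135], [0.064, -0.119, -0.991], [-0.882, -0.471, -0.0]]
ft_force: [-0.5, 0.1, -2.2]
opening: 0.0423
```

Request:
play_rows([
  [[0,0,0],[0.035,0.02,0],-0.5],
  [[0,0,0],[0.07,0.04,0],-0.5],
  [[0,0,0],[0.1,0.055,0],-0.5],
  [[0,0,0],[0.1,0.055,0],-0.5],
])

```text
t: 13.6
position: [0.4661, -0.2115, 0.035]
eef_rot: [[-0.465, 0.875, -0.135], [0.063, -0.119, -0.991], [-0.883, -0.469, 0.0]]
ft_force: [-0.9, 0.7, -2.2]
opening: 0.0425
```

```bash
python3 - <<'E'
from h import *
place((-.075,.05),np.array([.497,-.266,-.147]))
E
```

```text
place TCP [ 0.4653 -0.2104  0.0317]
t 13.6 pos [ 0.4661 -0.2115  0.035 ] turn [ 0.0006  0.0005 -0.0001] shift [ 0.033  0.007 -0.01 ] F [-0.9  0.7 -2.2] op 0.0425
```

Request:
play_rows([
  [[0,0,0],[0.015,0.008,0],-0.5],
  [[0,0,0],[0.03,0.016,0],-0.5],
  [[0,0,0],[0.03,0.016,0],-0.5],
  [[0,0,0],[0.03,0.016,0],-0.5],
])

```text
t: 13.93
position: [0.4664, -0.2116, 0.0335]
eef_rot: [[-0.465, 0.875, -0.135], [0.063, -0.119, -0.991], [-0.883, -0.47, 0.001]]
ft_force: [0.4, 0.8, 7.4]
opening: 0.0422
```

Request:
play_rows([
  [[0,0,0],[0,0,0],0.36],
  [[0,0,0],[0,0,0],0.36],
  [[0,0,0],[0,0,0],0.36],
  [[0,0,0],[0,0,0],0.36],
  [[0,0,0],[0,0,0],0.36],
])

```text
t: 14.35
position: [0.4659, -0.2115, 0.0315]
eef_rot: [[-0.466, 0.875, -0.135], [0.063, -0.119, -0.991], [-0.883, -0.47, 0.0]]
ft_force: [0.9, 0.5, 0.9]
opening: 0.0583
```

Request:
play_rows([
  [[0,0,0],[-0.15,0,0],0.36],
  [[0,0,0],[-0.4,0,0],0.36],
  [[0,0,0],[-0.7,0,0],0.36],
  [[0,0,0.06],[-1.0,0,0],0.36],
  [[0,0,0.13],[-1.0,0,0],-1],
  [[0,0,0.2],[-1.0,0,0],-1],
  [[0,0,0.27],[-1.0,0,0],-1],
  [[0,0,0.326],[-1.0,0,0],-1],
  [[0,0,0.326],[-1.0,0,0],-1],
])

```text
t: 15.1
position: [0.5089, -0.218, 0.1199]
eef_rot: [[-0.001, 0.991, -0.136], [-0.003, -0.136, -0.991], [-1.0, -0.001, 0.003]]
ft_force: [-0.8, 1.1, 0.4]
opening: 0.0001
```

```bash
python3 - <<'E'
from h import *
rel([.49,-.1,.18])
wi=capture('wrist')[:,:,::-1];sc=capture('scene')[:,:,::-1]
cv2.imwrite('pics/c4.png',np.hstack([cv2.resize(wi,(400,300)),cv2.resize(sc[120:360,60:380],(400,300))]))
for d in masks_of('scene','board')[:1]:print('board',np.round(d['extent']))
E
```

```text
t 15.1 pos [ 0.5089 -0.218   0.1199] turn [-0.0003  0.0018  0.0004] shift [-0.604 -0.348 -1.142] F [-0.8  1.1  0.4] op 0.0001
board [ 90. 215. 242. 350.]
```

View pics/c4.png

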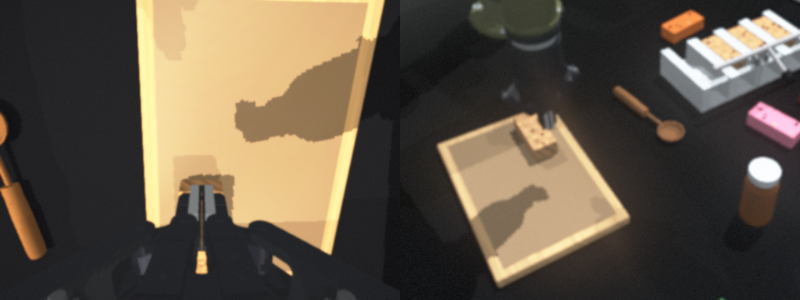

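Request:
play_rows([
  [[0,0,0],[-0.35,-0.08,-0.1],-1],
  [[0,0,0],[-0.6,-0.12,-0.4],-1],
  [[0,0,0],[-0.6,-0.24,-0.86],-1],
])

```text
t: 15.5
position: [0.5057, -0.1379, 0.1849]
eef_rot: [[0.008, 0.99, -0.14], [-0.002, -0.14, -0.99], [-1.0, 0.008, 0.001]]
ft_force: [2.2, -0.3, 0.6]
opening: 0.0001
```

Request:
play_rows([
  [[0,0,0],[0,-0.08,-0.3],-1],
  [[0,0,0],[0,-0.16,-0.6],-1],
  [[0,0,0],[0,-0.235,-0.86],-1],
])

```text
t: 15.75
position: [0.4905, -0.0436, 0.1805]
eef_rot: [[-0.0, 0.991, -0.132], [0.002, -0.132, -0.991], [-1.0, -0.0, -0.002]]
ft_force: [0.9, 0.1, 0.1]
opening: 0.0003
```

Request:
play_rows([
  [[0,0,0],[0,-0.08,-0.3],-1],
  [[0,0,0],[0,-0.16,-0.6],-1],
  [[0,0,0],[0,-0.235,-0.86],-1],
])

```text
t: 16.0
position: [0.4785, 0.0449, 0.1805]
eef_rot: [[-0.0, 0.991, -0.132], [0.002, -0.132, -0.991], [-1.0, -0.001, -0.002]]
ft_force: [0.5, -0.5, 0.2]
opening: 0.0002
```

Request:
play_rows([
  [[0,0,0],[0,-0.08,-0.3],-1],
  [[0,0,0],[0,-0.16,-0.6],-1],
  [[0,0,0],[0,-0.235,-0.86],-1],
])

```text
t: 16.25
position: [0.4665, 0.1335, 0.1807]
eef_rot: [[-0.001, 0.991, -0.132], [0.002, -0.132, -0.991], [-1.0, -0.001, -0.002]]
ft_force: [0.7, -0.3, -0.0]
opening: -0.0001
```

Request:
play_rows([
  [[0,0,0],[0,-0.08,-0.3],-1],
  [[0,0,0],[0,-0.16,-0.6],-1],
  [[0,0,0],[0,-0.235,-0.86],-1],
  [[0,0,0],[0,-0.235,-0.86],-1],
  [[0,0,0],[0,-0.235,-0.86],-1],
  [[0,0,0],[0,-0.235,-0.86],-1],
])

```text
t: 16.75
position: [0.4548, 0.2187, 0.18]
eef_rot: [[-0.001, 0.991, -0.134], [0.001, -0.134, -0.991], [-1.0, -0.001, -0.001]]
ft_force: [0.2, -0.5, -0.6]
opening: 0.0002
```

```bash
python3 - <<'E'
from h import *
rel(w(M,[-.038,-.0355,.1])[0])
E
```

```text
t 16.75 pos [0.4548 0.2187 0.18  ] turn [ 0.0013 -0.0005  0.0009] shift [ 0.8   -0.026 -0.035] F [ 0.2 -0.5 -0.6] op 0.0002
```

Request:
play_rows([
  [[0,0,0],[0.3,-0.03,-0.035],-1],
  [[0,0,0],[0.6,-0.03,-0.035],-1],
  [[0,0,0],[0.9,-0.03,-0.035],-1],
  [[0,0,0],[0.9,-0.03,-0.035],-1],
  [[0,0,0],[0.9,-0.03,-0.035],-1],
])

```text
t: 17.17
position: [0.4513, 0.2209, 0.089]
eef_rot: [[-0.004, 0.991, -0.136], [-0.001, -0.136, -0.991], [-1.0, -0.004, 0.001]]
ft_force: [0.0, 0.0, 1.2]
opening: -0.0003
```

Request:
play_rows([
  [[0,0,0],[0.15,0,0],-1],
  [[0,0,0],[0.28,0,0],-1],
  [[0,0,0],[0.32,-0.02,0],-1],
  [[0,0,0],[0.35,-0.04,0],-1],
  [[0,0,0],[0.38,-0.06,0],-1],
  [[0,0,0],[0.41,-0.08,0],-1],
  [[0,0,0],[0.43,-0.1,0],-1],
  [[0,0,0],[0.44,-0.1,0],-1],
  [[0,0,0],[0.44,-0.1,0],-1],
])

```text
t: 17.92
position: [0.4417, 0.2236, 0.0459]
eef_rot: [[0.0, 0.991, -0.134], [-0.0, -0.134, -0.991], [-1.0, 0.0, 0.0]]
ft_force: [0.1, -0.4, 0.3]
opening: -0.0001
```

Request:
play_rows([
  [[0,0,0],[-0.3,0,0],-1],
  [[0,0,0],[-0.6,0.2,0],0.46],
  [[0,0,0],[-0.9,0.4,0],0.46],
  [[0,0,0],[-0.9,0.4,0],0.46],
  [[0,0,0],[-0.9,0.4,0],0.46],
  [[0,0,0],[-0.9,0.4,0],0.46],
])

```text
t: 18.42
position: [0.481, 0.2181, 0.1355]
eef_rot: [[-0.001, 0.991, -0.135], [-0.0, -0.135, -0.991], [-1.0, -0.001, 0.0]]
ft_force: [0.2, -0.7, -0.2]
opening: 0.0603
```

```bash
python3 - <<'E'
from h import *
rel(w(M,[.024,-.035,.062])[0]);seebar(-.036,'w5');board()
E
```

```text
t 18.42 pos [0.481  0.2181 0.1355] turn [0.0006 0.0003 0.0004] shift [ 0.735  0.333 -0.011] F [ 0.2 -0.7 -0.2] op 0.0603
pred back top edge [259.4 155.7]
0.91 [120.0, 124.0, 191.0, 253.0]
0.81 [220.0, 132.0, 287.0, 251.0]
0.73 [13.0, 119.0, 100.0, 252.0]
0.62 [185.0, 305.0, 288.0, 354.0]
0.38 [485.0, 13.0, 511.0, 240.0]
board ext [315.  149.2 406.  270.1] 0.77
board [ 0.4832 -0.2843] -9.37
```

Request:
play_rows([
  [[0,0,0],[0.2,0.33,-0.01],0.46],
  [[0,0,0],[0.45,0.33,-0.01],0.46],
  [[0,0,0],[0.65,0.33,-0.01],0.46],
  [[0,0,0],[0.735,0.33,-0.01],0.46],
  [[0,0,0],[0.735,0.33,-0.01],0.46],
  [[0,0,0],[0.735,0.33,-0.01],0.46],
], squeeze=60)

```text
t: 19.12
position: [0.5137, 0.2152, 0.0624]
eef_rot: [[-0.001, 0.991, -0.134], [0.0, -0.134, -0.991], [-1.0, -0.001, 0.0]]
ft_force: [-0.1, 0.5, -0.0]
opening: 0.062
```

Request:
play_rows([
  [[0,0,0],[0,0,0],-0.1],
  [[0,0,0],[0,0,0],-0.3],
  [[0,0,0],[0,0,0],-0.5],
  [[0,0,0],[0,0,0],-0.5],
  [[0,0,0],[0,0,0],-0.5],
  [[0,0,0],[0,0,0],-0.5],
])

```text
t: 19.62
position: [0.5153, 0.2153, 0.0636]
eef_rot: [[0.002, 0.991, -0.135], [0.001, -0.135, -0.991], [-1.0, 0.002, -0.001]]
ft_force: [-0.2, 0.2, 6.0]
opening: 0.042
```

Request:
play_rows([
  [[0,0,0],[-0.1,0,0],-0.5],
  [[0,0,0],[-0.3,0,0],-0.5],
  [[0,0,0],[-0.5,0,0],-0.5],
  [[0,0,0],[-0.7,0,0],-0.5],
  [[0,0,0],[-0.95,0,0],-0.5],
  [[0,0,0],[-0.95,0,0],-0.5],
  [[0,0,0],[-0.95,0,0],-0.5],
])

```text
t: 20.2
position: [0.5149, 0.2148, 0.1586]
eef_rot: [[0.003, 0.991, -0.135], [-0.0, -0.135, -0.991], [-1.0, 0.003, -0.0]]
ft_force: [-1.4, 0.1, -2.7]
opening: 0.0422
```

```bash
python3 - <<'E'
from h import *
B=board()
P=w(B,[-.075,-.05,.033])[0]+w([0,0,M[2]],[.0355,0,.118])[0];print(P);rel(P)
wi=capture('wrist')[:,:,::-1];sc=capture('top')[:,:,::-1]
cv2.imwrite('pics/c5.png',np.hstack([cv2.resize(wi,(400,300)),cv2.resize(sc[130:280,290:490],(400,300))]))
print([(np.round(d['extent']).tolist(),round(d['p'],2)) for d in search_frame('top','bar0')])
E
```

```text
board ext [315.6 149.5 404.4 268.5] 0.87
board [ 0.4821 -0.2848] -9.38
[ 0.43515601 -0.32677111  0.151     ]
t 20.3 pos [0.5136 0.214  0.1564] turn [0.0006 0.0009 0.0008] shift [ 0.062 -0.048  5.464] F [-0.5 -0.4 -2. ] op 0.0424
[([333.0, 215.0, 353.0, 251.0], 0.9), ([132.0, 134.0, 168.0, 150.0], 0.78), ([196.0, 125.0, 215.0, 157.0], 0.73), ([176.0, 207.0, 188.0, 229.0], 0.46)]
```

View pics/c5.png

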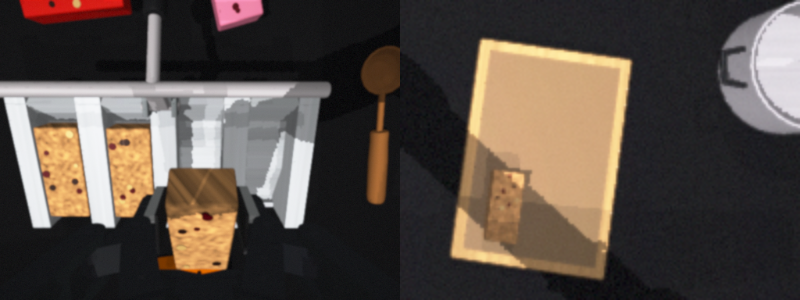

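Request:
play_rows([
  [[0,0,0],[0,0,0.15],-0.5],
  [[0,0,0],[0,0,0.4],-0.5],
  [[0,0,0],[0,0,0.65],-0.5],
  [[0,0,0],[0,-0.01,0.91],-0.5],
])

```text
t: 20.78
position: [0.5002, 0.1241, 0.1564]
eef_rot: [[-0.002, 0.991, -0.133], [0.0, -0.133, -0.991], [-1.0, -0.002, -0.0]]
ft_force: [-0.1, -0.2, -1.3]
opening: 0.0425
```

Request:
play_rows([
  [[0,0,0],[0,0,0.23],-0.5],
  [[0,0,0],[0,0,0.46],-0.5],
  [[0,0,0],[0,0,0.68],-0.5],
  [[0,0,0],[0,-0.01,0.91],-0.5],
])

```text
t: 21.12
position: [0.4871, 0.0337, 0.1566]
eef_rot: [[-0.001, 0.991, -0.134], [0.0, -0.134, -0.991], [-1.0, -0.001, -0.0]]
ft_force: [0.8, 0.6, -1.3]
opening: 0.0422
```

Request:
play_rows([
  [[0,0,0],[0,0,0.23],-0.5],
  [[0,0,0],[0,0,0.46],-0.5],
  [[0,0,0],[0,0,0.68],-0.5],
  [[0,0,0],[0,-0.01,0.91],-0.5],
])

```text
t: 21.45
position: [0.4738, -0.0562, 0.1567]
eef_rot: [[-0.001, 0.991, -0.134], [0.0, -0.134, -0.991], [-1.0, -0.001, -0.0]]
ft_force: [0.1, 0.5, -2.1]
opening: 0.0423
```

Request:
play_rows([
  [[0,0,0],[0,0,0.23],-0.5],
  [[0,0,0],[0,0,0.46],-0.5],
  [[0,0,0],[0,0,0.68],-0.5],
  [[0,0,0],[0,-0.01,0.91],-0.5],
])

```text
t: 21.78
position: [0.4607, -0.1461, 0.1566]
eef_rot: [[-0.001, 0.991, -0.134], [0.001, -0.134, -0.991], [-1.0, -0.001, -0.001]]
ft_force: [0.0, 0.2, -1.6]
opening: 0.0425
```

Request:
play_rows([
  [[0,0,0],[0,0,0.23],-0.5],
  [[0,0,0],[0,0,0.46],-0.5],
  [[0,0,0],[0,0,0.68],-0.5],
  [[0,0,0],[0,-0.01,0.91],-0.5],
])

```text
t: 22.12
position: [0.4475, -0.236, 0.1565]
eef_rot: [[-0.001, 0.991, -0.134], [0.001, -0.134, -0.991], [-1.0, -0.001, -0.001]]
ft_force: [0.1, -0.9, -1.7]
opening: 0.0422
```

Request:
play_rows([
  [[0,0,0],[0,0,0.25],-0.5],
  [[0,0,0],[0,0,0.5],-0.5],
  [[0,0,0],[0,0,0.72],-0.5],
  [[0,0,0],[0,0,0.91],-0.5],
  [[0,0,0],[0,0,0.91],-0.5],
])

```text
t: 22.53
position: [0.4336, -0.3303, 0.1561]
eef_rot: [[-0.002, 0.99, -0.141], [-0.001, -0.141, -0.99], [-1.0, -0.002, 0.001]]
ft_force: [-1.2, 0.5, -1.8]
opening: 0.0424
```

Request:
play_rows([
  [[0,0,-0.05],[0,0,0],-0.5],
  [[0,0,-0.11],[0,0,0],-0.5],
  [[0,0,-0.17],[0,0,0],-0.5],
  [[0,0,-0.23],[0,0,0],-0.5],
  [[0,0,-0.29],[0,0,0],-0.5],
  [[0,0,-0.326],[0,0,0],-0.5],
  [[0,0,-0.326],[0,0,0],-0.5],
  [[0,0,-0.326],[0,0,0],-0.5],
])

```text
t: 23.2
position: [0.4364, -0.3245, 0.1557]
eef_rot: [[-0.466, 0.875, -0.133], [0.064, -0.116, -0.991], [-0.883, -0.47, -0.002]]
ft_force: [0.1, -0.8, -1.5]
opening: 0.0424
```

```bash
python3 - <<'E'
from h import *
place((-.075,-.05),np.array([.482,-.285,-.16]))
capture('scene')
print([(np.round(d['extent']).tolist(),round(d['p'],2)) for d in search_frame('scene','board')])
E
```

```text
place TCP [ 0.4352 -0.3272  0.0317]
t 23.2 pos [ 0.4364 -0.3245  0.1557] turn [ 0.0024 -0.0004  0.0006] shift [1.098 0.576 0.031] F [ 0.1 -0.8 -1.5] op 0.0424
[([81.0, 209.0, 230.0, 350.0], 0.98), ([323.0, 141.0, 354.0, 162.0], 0.46)]
```

Request:
play_rows([
  [[0,0,0],[0.15,0.08,0.03],-0.5],
  [[0,0,0],[0.35,0.19,0.03],-0.5],
  [[0,0,0],[0.55,0.29,0.03],-0.5],
  [[0,0,0],[0.75,0.4,0.03],-0.5],
  [[0,0,0],[0.9,0.47,0.03],-0.5],
  [[0,0,0],[0.97,0.51,0.03],-0.5],
  [[0,0,0],[0.97,0.51,0.03],-0.5],
])

```text
t: 23.88
position: [0.4333, -0.3286, 0.047]
eef_rot: [[-0.467, 0.874, -0.136], [0.064, -0.12, -0.991], [-0.882, -0.471, -0.0]]
ft_force: [0.1, 0.3, -2.0]
opening: 0.0422
```

Request:
play_rows([
  [[0,0,0],[0.03,0.016,0],-0.5],
  [[0,0,0],[0.06,0.032,0],-0.5],
  [[0,0,0],[0.09,0.048,0],-0.5],
  [[0,0,0],[0.115,0.061,0],-0.5],
  [[0,0,0],[0.115,0.061,0],-0.5],
  [[0,0,0],[0.115,0.061,0],-0.5],
])

```text
t: 24.38
position: [0.4353, -0.3287, 0.0352]
eef_rot: [[-0.465, 0.875, -0.135], [0.063, -0.119, -0.991], [-0.883, -0.469, 0.001]]
ft_force: [1.6, 0.0, 0.9]
opening: 0.0422
```

```bash
python3 - <<'E'
from h import *
place((-.075,-.05),np.array([.482,-.285,-.16]))
E
```

```text
place TCP [ 0.4352 -0.3272  0.0317]
t 24.38 pos [ 0.4353 -0.3287  0.0352] turn [ 0.0006  0.0007 -0.0004] shift [ 0.032  0.014 -0.014] F [1.6 0.  0.9] op 0.0422
```

Request:
play_rows([
  [[0,0,0],[0.015,0.008,0],-0.5],
  [[0,0,0],[0.015,0.008,0],-0.5],
  [[0,0,0],[0.015,0.008,0],0.36],
  [[0,0,0],[0.015,0.008,0],0.36],
  [[0,0,0],[0.015,0.008,0],0.36],
  [[0,0,0],[0.015,0.008,0],0.36],
  [[0,0,0],[0.015,0.008,0],0.36],
])

```text
t: 24.97
position: [0.4346, -0.3284, 0.0329]
eef_rot: [[-0.466, 0.875, -0.135], [0.063, -0.119, -0.991], [-0.883, -0.47, -0.0]]
ft_force: [-0.8, -0.3, -1.1]
opening: 0.0582
```

Request:
play_rows([
  [[0,0,0],[-0.15,0,0],0.36],
  [[0,0,0],[-0.4,0,0],0.36],
  [[0,0,0],[-0.7,0,0],0.36],
  [[0,0,0.06],[-1.0,0,0],0.36],
  [[0,0,0.13],[-1.0,0,0],-1],
  [[0,0,0.2],[-1.0,0,0],-1],
  [[0,0,0.27],[-1.0,0,0],-1],
  [[0,0,0.326],[-1.0,0,0],-1],
  [[0,0,0.326],[-1.0,0,0],-1],
])

```text
t: 25.72
position: [0.4773, -0.3356, 0.1214]
eef_rot: [[-0.001, 0.99, -0.138], [-0.002, -0.138, -0.99], [-1.0, -0.001, 0.002]]
ft_force: [-0.5, -0.2, -0.6]
opening: 0.0003
```

Request:
play_rows([
  [[0,0,0],[-0.35,0,-0.1],-1],
  [[0,0,0],[-0.6,-0.07,-0.45],-1],
  [[0,0,0],[-0.6,-0.15,-0.89],-1],
])

```text
t: 25.97
position: [0.4813, -0.2522, 0.1861]
eef_rot: [[0.006, 0.99, -0.14], [-0.004, -0.14, -0.99], [-1.0, 0.006, 0.003]]
ft_force: [1.6, -0.2, 0.8]
opening: -0.0001
```

Request:
play_rows([
  [[0,0,0],[0,-0.05,-0.3],-1],
  [[0,0,0],[0,-0.1,-0.6],-1],
  [[0,0,0],[0,-0.15,-0.89],-1],
])

```text
t: 26.22
position: [0.4762, -0.1569, 0.1818]
eef_rot: [[-0.001, 0.991, -0.133], [0.0, -0.133, -0.991], [-1.0, -0.001, 0.0]]
ft_force: [-0.1, -0.6, 0.6]
opening: 0.0004
```

Request:
play_rows([
  [[0,0,0],[0,-0.05,-0.3],-1],
  [[0,0,0],[0,-0.1,-0.6],-1],
  [[0,0,0],[0,-0.15,-0.89],-1],
])

```text
t: 26.47
position: [0.4731, -0.0666, 0.1817]
eef_rot: [[-0.001, 0.991, -0.133], [0.0, -0.133, -0.991], [-1.0, -0.001, -0.0]]
ft_force: [0.8, 0.2, 0.5]
opening: 0.0003
```

Request:
play_rows([
  [[0,0,0],[0,-0.05,-0.3],-1],
  [[0,0,0],[0,-0.1,-0.6],-1],
  [[0,0,0],[0,-0.15,-0.89],-1],
])

```text
t: 26.72
position: [0.4702, 0.0236, 0.1818]
eef_rot: [[-0.001, 0.991, -0.133], [-0.0, -0.133, -0.991], [-1.0, -0.001, 0.0]]
ft_force: [0.4, 0.9, 0.7]
opening: -0.0001
```

Request:
play_rows([
  [[0,0,0],[0,-0.05,-0.3],-1],
  [[0,0,0],[0,-0.1,-0.6],-1],
  [[0,0,0],[0,-0.15,-0.89],-1],
])

```text
t: 26.97
position: [0.4672, 0.1139, 0.182]
eef_rot: [[-0.001, 0.991, -0.133], [-0.0, -0.133, -0.991], [-1.0, -0.001, 0.0]]
ft_force: [0.3, 0.2, -0.1]
opening: -0.0002
```

Request:
play_rows([
  [[0,0,0],[0,-0.05,-0.3],-1],
  [[0,0,0],[0,-0.1,-0.6],-1],
  [[0,0,0],[0,-0.15,-0.89],-1],
])

```text
t: 27.22
position: [0.4643, 0.2039, 0.1819]
eef_rot: [[-0.0, 0.991, -0.134], [-0.0, -0.134, -0.991], [-1.0, -0.0, 0.0]]
ft_force: [0.9, 0.5, -0.8]
opening: 0.0004
```

Request:
play_rows([
  [[0,0,0],[0,-0.05,-0.3],-1],
  [[0,0,0],[0,-0.1,-0.6],-1],
  [[0,0,0],[0,-0.14,-0.85],-1],
  [[0,0,0],[0,-0.14,-0.85],-1],
  [[0,0,0],[0,-0.14,-0.85],-1],
  [[0,0,0],[0,-0.14,-0.85],-1],
])

```text
t: 27.72
position: [0.4621, 0.2877, 0.1811]
eef_rot: [[-0.001, 0.991, -0.134], [-0.001, -0.134, -0.991], [-1.0, -0.001, 0.001]]
ft_force: [-0.9, 0.1, -0.6]
opening: -0.0
```

```bash
python3 - <<'E'
from h import *
rel(w(M,[-.038,.0365,.09])[0]);board()
print([(np.round(d['extent']).tolist(),round(d['p'],2)) for d in search_frame('top','bar0')])
E
```

```text
t 27.72 pos [0.4621 0.2877 0.1811] turn [0.001  0.0006 0.0007] shift [ 0.911 -0.004 -0.063] F [-0.9  0.1 -0.6] op -0.0
board ext [313.9 146.4 404.9 267. ] 0.78
board [ 0.4823 -0.2832] -9.37
[([149.0, 189.0, 168.0, 222.0], 0.96), ([369.0, 221.0, 388.0, 256.0], 0.95), ([330.0, 215.0, 352.0, 252.0], 0.9), ([194.0, 126.0, 214.0, 159.0], 0.88), ([132.0, 134.0, 169.0, 152.0], 0.64), ([153.0, 256.0, 191.0, 274.0], 0.57), ([124.0, 186.0, 146.0, 206.0], 0.53)]
```

Two bars are on the board at (341,233) and (378,238). Pressing the third.

Request:
play_rows([
  [[0,0,0],[0.3,0,-0.06],-1],
  [[0,0,0],[0.6,0,-0.06],-1],
  [[0,0,0],[0.91,0,-0.06],-1],
  [[0,0,0],[0.91,0,-0.06],-1],
  [[0,0,0],[0.91,0,-0.06],-1],
])

```text
t: 28.28
position: [0.4622, 0.2923, 0.0895]
eef_rot: [[-0.003, 0.991, -0.136], [-0.002, -0.136, -0.991], [-1.0, -0.002, 0.002]]
ft_force: [0.3, 0.9, 0.6]
opening: -0.0001
```

Request:
play_rows([
  [[0,0,0],[0.15,0,0],-1],
  [[0,0,0],[0.28,0,0],-1],
  [[0,0,0],[0.32,-0.02,0],-1],
  [[0,0,0],[0.35,-0.04,0],-1],
  [[0,0,0],[0.38,-0.06,0],-1],
  [[0,0,0],[0.41,-0.08,0],-1],
  [[0,0,0],[0.43,-0.1,0],-1],
  [[0,0,0],[0.44,-0.1,0],-1],
  [[0,0,0],[0.44,-0.1,0],-1],
])

```text
t: 29.03
position: [0.4527, 0.2952, 0.0462]
eef_rot: [[0.0, 0.991, -0.134], [-0.0, -0.134, -0.991], [-1.0, 0.0, 0.0]]
ft_force: [0.3, 0.3, 0.2]
opening: 0.0001
```

Request:
play_rows([
  [[0,0,0],[-0.3,0,0],-1],
  [[0,0,0],[-0.6,0.2,0],0.46],
  [[0,0,0],[-0.9,0.4,0],0.46],
  [[0,0,0],[-0.9,0.4,0],0.46],
  [[0,0,0],[-0.9,0.4,0],0.46],
  [[0,0,0],[-0.9,0.4,0],0.46],
])

```text
t: 29.53
position: [0.492, 0.2897, 0.1358]
eef_rot: [[-0.001, 0.991, -0.135], [-0.0, -0.135, -0.991], [-1.0, -0.001, 0.0]]
ft_force: [-0.8, -0.2, -0.4]
opening: 0.0606
```

```bash
python3 - <<'E'
from h import *
rel(w(M,[.024,.037,.062])[0]);seebar(.036,'w6')
E
```

```text
t 29.53 pos [0.492  0.2897 0.1358] turn [0.0007 0.0003 0.0004] shift [ 0.738  0.322 -0.007] F [-0.8 -0.2 -0.4] op 0.0606
pred back top edge [260.1 157.4]
0.84 [256.0, 310.0, 330.0, 357.0]
0.81 [119.0, 120.0, 192.0, 253.0]
0.73 [223.0, 139.0, 292.0, 253.0]
```

Request:
play_rows([
  [[0,0,0],[0.2,0.32,-0.01],0.46],
  [[0,0,0],[0.45,0.32,-0.01],0.46],
  [[0,0,0],[0.65,0.32,-0.01],0.46],
  [[0,0,0],[0.735,0.32,-0.01],0.46],
  [[0,0,0],[0.735,0.32,-0.01],0.46],
  [[0,0,0],[0.735,0.32,-0.01],0.46],
], squeeze=60)

```text
t: 30.13
position: [0.5234, 0.2869, 0.0625]
eef_rot: [[-0.001, 0.991, -0.133], [-0.0, -0.133, -0.991], [-1.0, -0.001, 0.0]]
ft_force: [0.3, -0.2, 0.7]
opening: 0.0625
```

Request:
play_rows([
  [[0,0,0],[0,0,0],-0.1],
  [[0,0,0],[0,0,0],-0.3],
  [[0,0,0],[0,0,0],-0.5],
  [[0,0,0],[0,0,0],-0.5],
  [[0,0,0],[0,0,0],-0.5],
  [[0,0,0],[0,0,0],-0.5],
])

```text
t: 30.63
position: [0.5251, 0.2872, 0.064]
eef_rot: [[0.002, 0.991, -0.135], [0.001, -0.135, -0.991], [-1.0, 0.002, -0.001]]
ft_force: [-0.3, 0.4, 5.3]
opening: 0.0422
```

Request:
play_rows([
  [[0,0,0],[-0.1,0,0],-0.5],
  [[0,0,0],[-0.3,0,0],-0.5],
  [[0,0,0],[-0.5,0,0],-0.5],
  [[0,0,0],[-0.7,0,0],-0.5],
  [[0,0,0],[-0.95,0,0],-0.5],
  [[0,0,0],[-0.95,0,0],-0.5],
  [[0,0,0],[-0.95,0,0],-0.5],
])

```text
t: 31.22
position: [0.5249, 0.2866, 0.159]
eef_rot: [[0.002, 0.991, -0.135], [0.0, -0.135, -0.991], [-1.0, 0.002, -0.0]]
ft_force: [0.0, -0.4, -2.2]
opening: 0.0422
```

```bash
python3 - <<'E'
from h import *
B=board()
P=w([.482,-.285,-.16],[.075,.05,.033])[0]+w([0,0,M[2]],[.0355,0,.118])[0];print(P);rel(P)
capture('wrist');print([(np.round(d['extent']).tolist(),round(d['p'],2)) for d in search_frame('wrist','bar0')])
E
```

```text
board ext [312.4 151.8 403.9 269.5] 0.65
board [ 0.4816 -0.285 ] -9.32
[ 0.59917915 -0.25240802  0.151     ]
t 31.32 pos [0.5237 0.2856 0.1567] turn [0.0006 0.0012 0.0007] shift [0.064 1.473 5.229] F [ 0.5 -0.1 -1.6] op 0.0421
[([136.0, 156.0, 198.0, 276.0], 0.96), ([357.0, 2.0, 426.0, 40.0], 0.8), ([213.0, 214.0, 304.0, 346.0], 0.78), ([121.0, 1.0, 255.0, 34.0], 0.6), ([259.0, 323.0, 314.0, 348.0], 0.57)]
```

Request:
play_rows([
  [[0,0,0],[0,0,0.15],-0.5],
  [[0,0,0],[0,0,0.4],-0.5],
  [[0,0,0],[0,0,0.65],-0.5],
  [[0,0,0],[0,0,0.87],-0.5],
])

```text
t: 31.75
position: [0.5115, 0.1986, 0.1563]
eef_rot: [[-0.002, 0.991, -0.134], [-0.001, -0.134, -0.991], [-1.0, -0.002, 0.001]]
ft_force: [0.2, 0.1, -2.0]
opening: 0.0423
```

Request:
play_rows([
  [[0,0,0],[0,0,0.22],-0.5],
  [[0,0,0],[0,0,0.45],-0.5],
  [[0,0,0],[0,0,0.66],-0.5],
  [[0,0,0],[0,0,0.87],-0.5],
])

```text
t: 32.08
position: [0.4998, 0.1127, 0.1566]
eef_rot: [[-0.002, 0.991, -0.135], [-0.0, -0.135, -0.991], [-1.0, -0.002, 0.001]]
ft_force: [0.4, -0.6, -0.9]
opening: 0.0421
```

Request:
play_rows([
  [[0,0,0],[0,0,0.22],-0.5],
  [[0,0,0],[0,0,0.45],-0.5],
  [[0,0,0],[0,0,0.66],-0.5],
  [[0,0,0],[0,0,0.87],-0.5],
])

```text
t: 32.42
position: [0.4881, 0.0266, 0.1568]
eef_rot: [[-0.002, 0.991, -0.135], [-0.0, -0.135, -0.991], [-1.0, -0.002, 0.0]]
ft_force: [-0.6, 0.1, -2.2]
opening: 0.0422
```

Request:
play_rows([
  [[0,0,0],[0,0.1,0.22],-0.5],
  [[0,0,0],[0,0.22,0.45],-0.5],
  [[0,0,0],[0,0.35,0.66],-0.5],
  [[0,0,0],[0,0.49,0.87],-0.5],
])

```text
t: 32.75
position: [0.5253, -0.0663, 0.1567]
eef_rot: [[-0.002, 0.991, -0.135], [-0.0, -0.135, -0.991], [-1.0, -0.002, 0.001]]
ft_force: [0.2, -0.1, -1.5]
opening: 0.0417
```

Request:
play_rows([
  [[0,0,0],[0,0.12,0.22],-0.5],
  [[0,0,0],[0,0.24,0.45],-0.5],
  [[0,0,0],[0,0.36,0.66],-0.5],
  [[0,0,0],[0,0.49,0.87],-0.5],
])

```text
t: 33.08
position: [0.5622, -0.1589, 0.1563]
eef_rot: [[-0.002, 0.991, -0.135], [0.001, -0.135, -0.991], [-1.0, -0.002, -0.0]]
ft_force: [-0.1, 0.2, -0.9]
opening: 0.0419
```

Request:
play_rows([
  [[0,0,0],[0,0.12,0.22],-0.5],
  [[0,0,0],[0,0.25,0.45],-0.5],
  [[0,0,0],[0,0.38,0.66],-0.5],
  [[0,0,0],[0,0.49,0.87],-0.5],
  [[0,0,0],[0,0.49,0.87],-0.5],
])

```text
t: 33.5
position: [0.5991, -0.2571, 0.1555]
eef_rot: [[-0.002, 0.99, -0.141], [-0.002, -0.141, -0.99], [-1.0, -0.002, 0.002]]
ft_force: [0.3, -1.3, -1.3]
opening: 0.0421
```

Request:
play_rows([
  [[0,0,-0.05],[0,0,0],-0.5],
  [[0,0,-0.11],[0,0,0],-0.5],
  [[0,0,-0.17],[0,0,0],-0.5],
  [[0,0,-0.23],[0,0,0],-0.5],
  [[0,0,-0.29],[0,0,0],-0.5],
  [[0,0,-0.326],[0,0,0],-0.5],
  [[0,0,-0.326],[0,0,0],-0.5],
  [[0,0,-0.326],[0,0,0],-0.5],
])

```text
t: 34.17
position: [0.5998, -0.2495, 0.1553]
eef_rot: [[-0.467, 0.874, -0.133], [0.064, -0.117, -0.991], [-0.882, -0.471, -0.001]]
ft_force: [-0.2, -0.5, -0.7]
opening: 0.0423
```

```bash
python3 - <<'E'
from h import *
place((.075,.05),np.array([.482,-.285,-.16]))
capture('scene')
print([(np.round(d['extent']).tolist(),round(d['p'],2)) for d in search_frame('scene','board')])
E
```

```text
place TCP [ 0.5992 -0.2524  0.0317]
t 34.17 pos [ 0.5998 -0.2495  0.1553] turn [ 0.0019 -0.0001  0.0014] shift [1.091 0.58  0.032] F [-0.2 -0.5 -0.7] op 0.0423
[([78.0, 206.0, 229.0, 350.0], 0.78)]
```

Request:
play_rows([
  [[0,0,0],[0.15,0.08,0.03],-0.5],
  [[0,0,0],[0.35,0.19,0.03],-0.5],
  [[0,0,0],[0.55,0.29,0.03],-0.5],
  [[0,0,0],[0.75,0.4,0.03],-0.5],
  [[0,0,0],[0.9,0.48,0.03],-0.5],
  [[0,0,0],[0.97,0.515,0.03],-0.5],
  [[0,0,0],[0.97,0.515,0.03],-0.5],
])

```text
t: 34.85
position: [0.5978, -0.2537, 0.0467]
eef_rot: [[-0.467, 0.874, -0.135], [0.064, -0.119, -0.991], [-0.882, -0.472, -0.0]]
ft_force: [0.6, 0.3, -1.6]
opening: 0.0421
```

Request:
play_rows([
  [[0,0,0],[0.03,0.016,0],-0.5],
  [[0,0,0],[0.06,0.032,0],-0.5],
  [[0,0,0],[0.09,0.048,0],-0.5],
  [[0,0,0],[0.115,0.061,0],-0.5],
  [[0,0,0],[0.115,0.061,0],-0.5],
  [[0,0,0],[0.115,0.061,0],-0.5],
])

```text
t: 35.35
position: [0.5997, -0.2536, 0.0358]
eef_rot: [[-0.464, 0.875, -0.135], [0.063, -0.119, -0.991], [-0.884, -0.468, 0.0]]
ft_force: [0.2, -0.1, 2.3]
opening: 0.0423
```

```bash
python3 - <<'E'
from h import *
place((.075,.05),np.array([.482,-.285,-.16]))
capture('wrist');print([(np.round(d['extent']).tolist(),round(d['p'],2)) for d in search_frame('wrist','bar0')])
E
```

```text
place TCP [ 0.5992 -0.2524  0.0317]
t 35.35 pos [ 0.5997 -0.2536  0.0358] turn [ 0.0005  0.0005 -0.0008] shift [ 0.04   0.013 -0.011] F [ 0.2 -0.1  2.3] op 0.0423
[([213.0, 216.0, 305.0, 343.0], 0.69), ([240.0, 343.0, 277.0, 351.0], 0.53)]
```

Request:
play_rows([
  [[0,0,0],[0.015,0.008,0],-0.5],
  [[0,0,0],[0.015,0.008,0],-0.5],
  [[0,0,0],[0.015,0.008,0],0.36],
  [[0,0,0],[0.015,0.008,0],0.36],
  [[0,0,0],[0.015,0.008,0],0.36],
  [[0,0,0],[0.015,0.008,0],0.36],
  [[0,0,0],[0.015,0.008,0],0.36],
])

```text
t: 36.03
position: [0.5988, -0.2534, 0.0327]
eef_rot: [[-0.466, 0.874, -0.135], [0.063, -0.119, -0.991], [-0.882, -0.47, -0.0]]
ft_force: [0.3, -0.5, 0.0]
opening: 0.058
```

Request:
play_rows([
  [[0,0,0],[-0.15,0,0],0.36],
  [[0,0,0],[-0.4,0,0],0.36],
  [[0,0,0],[-0.7,0,0],0.36],
  [[0,0,0.06],[-1.0,0,0],0.36],
  [[0,0,0.13],[-1.0,0,0],-1],
  [[0,0,0.2],[-1.0,0,0],-1],
  [[0,0,0.27],[-1.0,0,0],-1],
  [[0,0,0.326],[-1.0,0,0],-1],
  [[0,0,0.326],[-1.0,0,0],-1],
])

```text
t: 36.78
position: [0.6417, -0.26, 0.1214]
eef_rot: [[-0.002, 0.991, -0.135], [-0.002, -0.135, -0.991], [-1.0, -0.001, 0.003]]
ft_force: [-1.2, 1.2, -0.6]
opening: 0.0005
```

Request:
play_rows([
  [[0,0,0],[-0.35,-0.05,-0.1],-1],
  [[0,0,0],[-0.6,-0.2,-0.45],-1],
  [[0,0,0],[-0.6,-0.36,-0.855],-1],
])

```text
t: 37.03
position: [0.6253, -0.1786, 0.1861]
eef_rot: [[0.006, 0.99, -0.141], [-0.003, -0.141, -0.99], [-1.0, 0.006, 0.002]]
ft_force: [1.2, 0.8, 1.2]
opening: -0.0004
```

Request:
play_rows([
  [[0,0,0],[0,-0.12,-0.28],-1],
  [[0,0,0],[0,-0.24,-0.57],-1],
  [[0,0,0],[0,-0.36,-0.855],-1],
])

```text
t: 37.28
position: [0.5988, -0.0839, 0.1819]
eef_rot: [[-0.001, 0.991, -0.134], [0.0, -0.134, -0.991], [-1.0, -0.001, -0.0]]
ft_force: [0.8, -0.3, 0.4]
opening: 0.0004
```

Request:
play_rows([
  [[0,0,0],[0,-0.12,-0.28],-1],
  [[0,0,0],[0,-0.24,-0.57],-1],
  [[0,0,0],[0,-0.36,-0.855],-1],
])

```text
t: 37.53
position: [0.5746, 0.0057, 0.1818]
eef_rot: [[-0.001, 0.991, -0.134], [0.001, -0.134, -0.991], [-1.0, -0.001, -0.0]]
ft_force: [-0.6, 0.4, -0.2]
opening: 0.0
```

Request:
play_rows([
  [[0,0,0],[0,-0.12,-0.28],-1],
  [[0,0,0],[0,-0.24,-0.57],-1],
  [[0,0,0],[0,-0.36,-0.855],-1],
])

```text
t: 37.78
position: [0.5503, 0.0953, 0.1819]
eef_rot: [[-0.001, 0.991, -0.134], [0.0, -0.134, -0.991], [-1.0, -0.001, -0.0]]
ft_force: [1.1, -0.2, -0.4]
opening: 0.0001
```

Request:
play_rows([
  [[0,0,0],[0,-0.12,-0.28],-1],
  [[0,0,0],[0,-0.24,-0.57],-1],
  [[0,0,0],[0,-0.36,-0.855],-1],
])

```text
t: 38.03
position: [0.5262, 0.185, 0.182]
eef_rot: [[-0.001, 0.991, -0.134], [0.0, -0.134, -0.991], [-1.0, -0.001, -0.0]]
ft_force: [0.3, 0.2, 0.1]
opening: -0.0002
```

Request:
play_rows([
  [[0,0,0],[0,-0.12,-0.28],-1],
  [[0,0,0],[0,-0.24,-0.57],-1],
  [[0,0,0],[0,-0.36,-0.855],-1],
])

```text
t: 38.28
position: [0.502, 0.2745, 0.1819]
eef_rot: [[-0.001, 0.991, -0.135], [0.0, -0.135, -0.991], [-1.0, -0.001, 0.0]]
ft_force: [-1.1, -0.0, -0.3]
opening: -0.0001
```

Request:
play_rows([
  [[0,0,0],[0,-0.12,-0.28],-1],
  [[0,0,0],[0,-0.24,-0.57],-1],
  [[0,0,0],[0,-0.36,-0.84],-1],
  [[0,0,0],[0,-0.36,-0.84],-1],
  [[0,0,0],[0,-0.36,-0.84],-1],
  [[0,0,0],[0,-0.36,-0.84],-1],
])

```text
t: 38.78
position: [0.4781, 0.3607, 0.1812]
eef_rot: [[-0.001, 0.991, -0.134], [-0.001, -0.134, -0.991], [-1.0, -0.001, 0.001]]
ft_force: [0.7, 0.5, -0.7]
opening: 0.0001
```

```bash
python3 - <<'E'
from h import *
rel(w(M,[-.038,.109,.09])[0]);board()
print([(np.round(d['extent']).tolist(),round(d['p'],2)) for d in search_frame('top','bar0')])
E
```

```text
t 38.78 pos [0.4781 0.3607 0.1812] turn [0.001  0.0006 0.0006] shift [ 0.912 -0.063 -0.043] F [ 0.7  0.5 -0.7] op 0.0001
board ext [315.1 149.3 404.5 268.5] 0.86
board [ 0.4817 -0.2847] -9.44
[([155.0, 257.0, 189.0, 275.0], 0.93), ([339.0, 163.0, 360.0, 200.0], 0.92), ([367.0, 223.0, 388.0, 255.0], 0.83), ([332.0, 214.0, 350.0, 249.0], 0.74), ([133.0, 137.0, 170.0, 150.0], 0.73), ([125.0, 185.0, 146.0, 222.0], 0.71), ([195.0, 127.0, 215.0, 160.0], 0.71)]
```

Request:
play_rows([
  [[0,0,0],[0.3,-0.06,-0.043],-1],
  [[0,0,0],[0.6,-0.06,-0.043],-1],
  [[0,0,0],[0.91,-0.06,-0.043],-1],
  [[0,0,0],[0.91,-0.06,-0.043],-1],
  [[0,0,0],[0.91,-0.06,-0.043],-1],
])

```text
t: 39.35
position: [0.4721, 0.3639, 0.0893]
eef_rot: [[-0.002, 0.991, -0.136], [-0.002, -0.136, -0.991], [-1.0, -0.002, 0.003]]
ft_force: [0.0, 0.3, 0.3]
opening: -0.0002
```

Request:
play_rows([
  [[0,0,0],[0.15,0,0],-1],
  [[0,0,0],[0.28,0,0],-1],
  [[0,0,0],[0.32,-0.02,0],-1],
  [[0,0,0],[0.35,-0.04,0],-1],
  [[0,0,0],[0.38,-0.06,0],-1],
  [[0,0,0],[0.41,-0.08,0],-1],
  [[0,0,0],[0.43,-0.1,0],-1],
  [[0,0,0],[0.44,-0.1,0],-1],
  [[0,0,0],[0.44,-0.1,0],-1],
])

```text
t: 40.1
position: [0.4622, 0.3671, 0.0463]
eef_rot: [[0.0, 0.991, -0.134], [-0.0, -0.134, -0.991], [-1.0, 0.0, 0.0]]
ft_force: [0.2, 0.2, -0.1]
opening: 0.0002
```

Request:
play_rows([
  [[0,0,0],[-0.3,0,0],-1],
  [[0,0,0],[-0.6,0.2,0],0.46],
  [[0,0,0],[-0.9,0.4,0],0.46],
  [[0,0,0],[-0.9,0.4,0],0.46],
  [[0,0,0],[-0.9,0.4,0],0.46],
  [[0,0,0],[-0.9,0.4,0],0.46],
])

```text
t: 40.6
position: [0.5015, 0.3616, 0.1358]
eef_rot: [[-0.001, 0.991, -0.135], [-0.0, -0.135, -0.991], [-1.0, -0.001, 0.0]]
ft_force: [-0.7, 0.9, -0.9]
opening: 0.0607
```

```bash
python3 - <<'E'
from h import *
rel(w(M,[.024,.109,.062])[0]);seebar(.108,'w7')
E
```

```text
t 40.6 pos [0.5015 0.3616 0.1358] turn [0.0007 0.0003 0.0004] shift [ 0.738  0.325 -0.002] F [-0.7  0.9 -0.9] op 0.0607
pred back top edge [260.8 156.9]
0.85 [220.0, 137.0, 293.0, 250.0]
0.84 [330.0, 318.0, 403.0, 369.0]
```

Request:
play_rows([
  [[0,0,0],[0.2,0.325,0],0.46],
  [[0,0,0],[0.45,0.325,0],0.46],
  [[0,0,0],[0.65,0.325,0],0.46],
  [[0,0,0],[0.735,0.325,0],0.46],
  [[0,0,0],[0.735,0.325,0],0.46],
  [[0,0,0],[0.735,0.325,0],0.46],
], squeeze=60)

```text
t: 41.2
position: [0.5332, 0.3577, 0.0624]
eef_rot: [[-0.001, 0.991, -0.133], [-0.0, -0.133, -0.991], [-1.0, -0.001, 0.001]]
ft_force: [0.3, 0.9, 0.6]
opening: 0.0627
```

Request:
play_rows([
  [[0,0,0],[0,0,0],-0.1],
  [[0,0,0],[0,0,0],-0.3],
  [[0,0,0],[0,0,0],-0.5],
  [[0,0,0],[0,0,0],-0.5],
  [[0,0,0],[0,0,0],-0.5],
  [[0,0,0],[0,0,0],-0.5],
])

```text
t: 41.7
position: [0.5349, 0.3582, 0.0642]
eef_rot: [[0.002, 0.991, -0.135], [0.002, -0.135, -0.991], [-1.0, 0.002, -0.002]]
ft_force: [-0.2, -0.1, 5.0]
opening: 0.042
```

Request:
play_rows([
  [[0,0,0],[-0.1,0,0],-0.5],
  [[0,0,0],[-0.3,0,0],-0.5],
  [[0,0,0],[-0.5,0,0],-0.5],
  [[0,0,0],[-0.7,0,0],-0.5],
  [[0,0,0],[-0.95,0,0],-0.5],
  [[0,0,0],[-0.95,0,0],-0.5],
  [[0,0,0],[-0.95,0,0],-0.5],
])

```text
t: 42.28
position: [0.5349, 0.3575, 0.1591]
eef_rot: [[0.003, 0.991, -0.135], [0.001, -0.135, -0.991], [-1.0, 0.002, -0.001]]
ft_force: [-0.4, 0.0, -1.6]
opening: 0.042
```

```bash
python3 - <<'E'
from h import *
B=board()
P=w([.482,-.285,-.16],[.075,-.05,.033])[0]+w([0,0,M[2]],[.0355,0,.118])[0];print(P);rel(P)
capture('wrist');print([(np.round(d['extent']).tolist(),round(d['p'],2)) for d in search_frame('wrist','bar0')])
E
```

```text
board ext [313.4 151.  405.  265.3] 0.8
board [ 0.4822 -0.2845] -9.46
[ 0.58324733 -0.35113075  0.151     ]
t 42.38 pos [0.5337 0.3564 0.1565] turn [0.0006 0.0013 0.0008] shift [0.066 1.445 6.943] F [ 0.1 -0.2 -1.5] op 0.0424
[([215.0, 0.0, 344.0, 30.0], 0.86), ([213.0, 212.0, 305.0, 342.0], 0.68), ([364.0, 337.0, 421.0, 375.0], 0.65)]
```

Request:
play_rows([
  [[0,0,0],[0,0,0.15],-0.5],
  [[0,0,0],[0,0,0.4],-0.5],
  [[0,0,0],[0,0,0.65],-0.5],
  [[0,0,0],[0,0,0.87],-0.5],
])

```text
t: 42.82
position: [0.5215, 0.2692, 0.1561]
eef_rot: [[-0.002, 0.991, -0.135], [-0.002, -0.135, -0.991], [-1.0, -0.002, 0.002]]
ft_force: [-0.9, -1.1, -1.0]
opening: 0.0424
```

Request:
play_rows([
  [[0,0,0],[0,0,0.22],-0.5],
  [[0,0,0],[0,0,0.45],-0.5],
  [[0,0,0],[0,0,0.66],-0.5],
  [[0,0,0],[0,0,0.87],-0.5],
])

```text
t: 43.15
position: [0.5098, 0.1833, 0.1565]
eef_rot: [[-0.002, 0.991, -0.135], [-0.001, -0.135, -0.991], [-1.0, -0.002, 0.001]]
ft_force: [-0.6, -0.6, -1.3]
opening: 0.042
```

Request:
play_rows([
  [[0,0,0],[0,0,0.22],-0.5],
  [[0,0,0],[0,0,0.45],-0.5],
  [[0,0,0],[0,0,0.66],-0.5],
  [[0,0,0],[0,0,0.87],-0.5],
])

```text
t: 43.48
position: [0.498, 0.0973, 0.1566]
eef_rot: [[-0.002, 0.991, -0.135], [-0.0, -0.135, -0.991], [-1.0, -0.002, 0.001]]
ft_force: [0.2, 0.0, -0.8]
opening: 0.0421
```

Request:
play_rows([
  [[0,0,0],[0,0,0.22],-0.5],
  [[0,0,0],[0,0,0.45],-0.5],
  [[0,0,0],[0,0,0.66],-0.5],
  [[0,0,0],[0,0,0.87],-0.5],
])

```text
t: 43.82
position: [0.4862, 0.0113, 0.1567]
eef_rot: [[-0.002, 0.991, -0.135], [-0.0, -0.135, -0.991], [-1.0, -0.002, 0.0]]
ft_force: [0.1, 0.2, -1.5]
opening: 0.042
```

Request:
play_rows([
  [[0,0,0],[0,0.09,0.22],-0.5],
  [[0,0,0],[0,0.18,0.45],-0.5],
  [[0,0,0],[0,0.27,0.66],-0.5],
  [[0,0,0],[0,0.36,0.87],-0.5],
])

```text
t: 44.15
position: [0.5106, -0.0798, 0.1566]
eef_rot: [[-0.002, 0.991, -0.135], [0.0, -0.135, -0.991], [-1.0, -0.002, 0.0]]
ft_force: [0.2, 0.5, -0.2]
opening: 0.0421
```

Request:
play_rows([
  [[0,0,0],[0,0.09,0.22],-0.5],
  [[0,0,0],[0,0.18,0.45],-0.5],
  [[0,0,0],[0,0.27,0.66],-0.5],
  [[0,0,0],[0,0.36,0.87],-0.5],
])

```text
t: 44.48
position: [0.5346, -0.1707, 0.1564]
eef_rot: [[-0.002, 0.991, -0.135], [0.001, -0.135, -0.991], [-1.0, -0.002, -0.0]]
ft_force: [-0.2, 0.2, -1.3]
opening: 0.0423
```

Request:
play_rows([
  [[0,0,0],[0,0.09,0.22],-0.5],
  [[0,0,0],[0,0.18,0.45],-0.5],
  [[0,0,0],[0,0.27,0.66],-0.5],
  [[0,0,0],[0,0.36,0.87],-0.5],
])

```text
t: 44.82
position: [0.5585, -0.2617, 0.1562]
eef_rot: [[-0.002, 0.991, -0.135], [0.001, -0.135, -0.991], [-1.0, -0.002, -0.001]]
ft_force: [0.5, 0.6, -1.4]
opening: 0.0424
```

Request:
play_rows([
  [[0,0,0],[0,0.09,0.23],-0.5],
  [[0,0,0],[0,0.18,0.46],-0.5],
  [[0,0,0],[0,0.27,0.68],-0.5],
  [[0,0,0],[0,0.36,0.87],-0.5],
  [[0,0,0],[0,0.36,0.87],-0.5],
])

```text
t: 45.23
position: [0.5816, -0.3574, 0.1554]
eef_rot: [[-0.002, 0.99, -0.14], [-0.002, -0.14, -0.99], [-1.0, -0.002, 0.002]]
ft_force: [-0.5, -1.1, -1.2]
opening: 0.0419
```

Request:
play_rows([
  [[0,0,-0.05],[0,0,0],-0.5],
  [[0,0,-0.11],[0,0,0],-0.5],
  [[0,0,-0.17],[0,0,0],-0.5],
  [[0,0,-0.23],[0,0,0],-0.5],
  [[0,0,-0.29],[0,0,0],-0.5],
  [[0,0,-0.326],[0,0,0],-0.5],
  [[0,0,-0.326],[0,0,0],-0.5],
  [[0,0,-0.326],[0,0,0],-0.5],
])

```text
t: 45.9
position: [0.5834, -0.3505, 0.1549]
eef_rot: [[-0.467, 0.874, -0.133], [0.064, -0.117, -0.991], [-0.882, -0.472, -0.002]]
ft_force: [0.4, -0.2, -0.6]
opening: 0.0424
```

```bash
python3 - <<'E'
from h import *
place((.075,-.05),np.array([.482,-.285,-.16]))
capture('scene')
print([(np.round(d['extent']).tolist(),round(d['p'],2)) for d in search_frame('scene','board')])
capture('wrist');print([(np.round(d['extent']).tolist(),round(d['p'],2)) for d in search_frame('wrist','bar0')])
E
```

```text
place TCP [ 0.5832 -0.3511  0.0317]
t 45.9 pos [ 0.5834 -0.3505  0.1549] turn [ 0.0021 -0.0002  0.0017] shift [1.087 0.58  0.008] F [ 0.4 -0.2 -0.6] op 0.0424
[([76.0, 206.0, 230.0, 352.0], 0.84), ([332.0, 244.0, 364.0, 302.0], 0.61)]
[([207.0, 213.0, 304.0, 342.0], 0.86), ([141.0, 218.0, 191.0, 279.0], 0.59), ([93.0, 98.0, 181.0, 206.0], 0.57)]
```

Request:
play_rows([
  [[0,0,0],[0.15,0.08,0],-0.5],
  [[0,0,0],[0.35,0.19,0],-0.5],
  [[0,0,0],[0.55,0.29,0],-0.5],
  [[0,0,0],[0.75,0.4,0],-0.5],
  [[0,0,0],[0.9,0.48,0],-0.5],
  [[0,0,0],[0.97,0.515,0],-0.5],
  [[0,0,0],[0.97,0.515,0],-0.5],
])

```text
t: 46.68
position: [0.5817, -0.3516, 0.0464]
eef_rot: [[-0.468, 0.873, -0.135], [0.064, -0.119, -0.991], [-0.882, -0.472, -0.001]]
ft_force: [-0.5, 0.7, -1.3]
opening: 0.042
```

Request:
play_rows([
  [[0,0,0],[0.03,0.016,0],-0.5],
  [[0,0,0],[0.06,0.032,0],-0.5],
  [[0,0,0],[0.09,0.048,0],-0.5],
  [[0,0,0],[0.12,0.063,0],-0.5],
  [[0,0,0],[0.12,0.063,0],-0.5],
  [[0,0,0],[0.12,0.063,0],-0.5],
])

```text
t: 47.18
position: [0.5837, -0.352, 0.0358]
eef_rot: [[-0.464, 0.876, -0.135], [0.062, -0.119, -0.991], [-0.884, -0.468, 0.001]]
ft_force: [0.2, -0.6, 4.2]
opening: 0.042
```

Request:
play_rows([
  [[0,0,0],[0.01,0.005,0],-0.5],
  [[0,0,0],[0.01,0.005,0],-0.5],
  [[0,0,0],[0.01,0.005,0],0.36],
  [[0,0,0],[0.01,0.005,0],0.36],
  [[0,0,0],[0.01,0.005,0],0.36],
  [[0,0,0],[0.01,0.005,0],0.36],
  [[0,0,0],[0.01,0.005,0],0.36],
])

```text
t: 47.77
position: [0.5826, -0.3516, 0.0328]
eef_rot: [[-0.466, 0.874, -0.135], [0.063, -0.119, -0.991], [-0.882, -0.47, -0.0]]
ft_force: [0.4, 0.1, -0.5]
opening: 0.0582
```

Request:
play_rows([
  [[0,0,0],[-0.15,0,0],0.36],
  [[0,0,0],[-0.4,0,0],0.36],
  [[0,0,0],[-0.7,0,0],0.36],
  [[0,0,0.06],[-1.0,0,0],0.36],
  [[0,0,0.13],[-1.0,0,0],-1],
  [[0,0,0.2],[-1.0,0,0],-1],
  [[0,0,0.27],[-1.0,0,0],-1],
  [[0,0,0.326],[-1.0,0,0],-1],
  [[0,0,0.326],[-1.0,0,0],-1],
])

```text
t: 48.52
position: [0.6249, -0.359, 0.1218]
eef_rot: [[-0.002, 0.991, -0.137], [-0.002, -0.137, -0.991], [-1.0, -0.001, 0.002]]
ft_force: [-0.2, -0.4, -0.7]
opening: 0.0002
```

Request:
play_rows([
  [[0,0,0],[-0.3,0,0],-1],
  [[0,0,0],[-0.6,0,0],-1],
  [[0,0,0],[-0.9,0,0],-1],
  [[0,0,0],[-0.9,0,0],-1],
])

```text
t: 48.85
position: [0.6331, -0.3591, 0.2196]
eef_rot: [[0.009, 0.991, -0.135], [-0.005, -0.135, -0.991], [-1.0, 0.009, 0.004]]
ft_force: [0.6, -0.7, 1.4]
opening: 0.0003
```

```bash
python3 - <<'E'
from h import *
rel(w(M,[.135,.045,.2])[0])
im=capture('scene');cv2.imwrite('pics/s8.png',cv2.resize(im[90:370,50:440,::-1],None,fx=2,fy=2,interpolation=2))
E
```

```text
t 48.85 pos [ 0.6331 -0.3591  0.2196] turn [ 0.0008  0.0023 -0.0063] shift [ 0.166 -0.842 -6.325] F [ 0.6 -0.7  1.4] op 0.0003
```

View pics/s8.png

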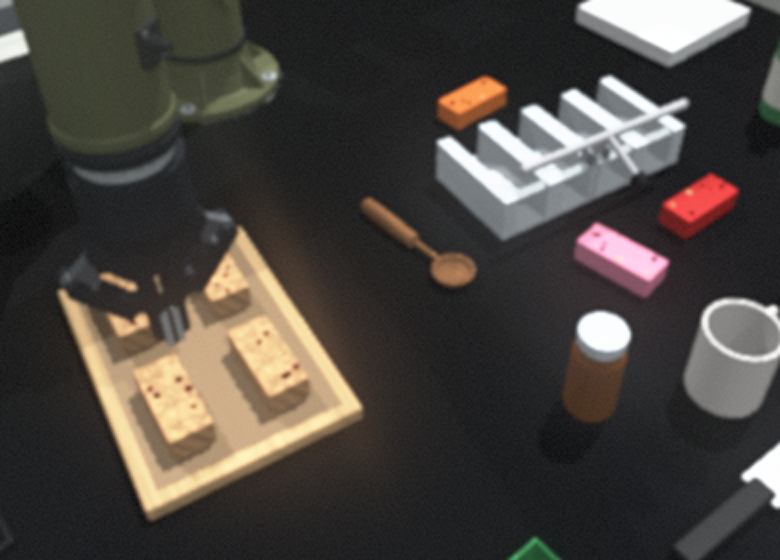

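All four bars lie flat on the board, at crop (125,320), (225,285), (270,365) and (175,410), and the mould is empty. Now the lever.

Request:
play_rows([
  [[0,0,0],[0,-0.05,-0.2],-1],
  [[0,0,0],[0,-0.1,-0.5],-1],
  [[0,0,0],[0,-0.16,-0.895],-1],
])

```text
t: 49.15
position: [0.6245, -0.2699, 0.2095]
eef_rot: [[-0.004, 0.99, -0.14], [-0.0, -0.14, -0.99], [-1.0, -0.004, 0.001]]
ft_force: [0.4, 0.1, -0.6]
opening: 0.0001
```

Request:
play_rows([
  [[0,0,0],[0,-0.05,-0.3],-1],
  [[0,0,0],[0,-0.1,-0.6],-1],
  [[0,0,0],[0,-0.16,-0.895],-1],
])

```text
t: 49.4
position: [0.6218, -0.1742, 0.2102]
eef_rot: [[-0.003, 0.991, -0.134], [0.001, -0.134, -0.991], [-1.0, -0.003, -0.001]]
ft_force: [-0.9, -0.4, 0.6]
opening: 0.0
```

Request:
play_rows([
  [[0,0,0],[0,-0.05,-0.3],-1],
  [[0,0,0],[0,-0.1,-0.6],-1],
  [[0,0,0],[0,-0.16,-0.895],-1],
])

```text
t: 49.65
position: [0.6179, -0.0837, 0.2103]
eef_rot: [[-0.003, 0.991, -0.134], [0.001, -0.134, -0.991], [-1.0, -0.003, -0.0]]
ft_force: [0.4, 0.7, -0.1]
opening: 0.0001
```

Request:
play_rows([
  [[0,0,0],[0,-0.05,-0.3],-1],
  [[0,0,0],[0,-0.1,-0.6],-1],
  [[0,0,0],[0,-0.16,-0.895],-1],
])

```text
t: 49.9
position: [0.614, 0.0071, 0.2104]
eef_rot: [[-0.003, 0.991, -0.134], [0.0, -0.134, -0.991], [-1.0, -0.003, 0.0]]
ft_force: [-0.1, 0.5, 0.3]
opening: -0.0001
```

Request:
play_rows([
  [[0,0,0],[0,-0.05,-0.3],-1],
  [[0,0,0],[0,-0.1,-0.6],-1],
  [[0,0,0],[0,-0.16,-0.895],-1],
])

```text
t: 50.15
position: [0.6102, 0.0979, 0.2104]
eef_rot: [[-0.003, 0.991, -0.134], [-0.0, -0.134, -0.991], [-1.0, -0.003, 0.0]]
ft_force: [-0.7, -0.2, 0.3]
opening: -0.0001
```

Request:
play_rows([
  [[0,0,0],[0,-0.05,-0.3],-1],
  [[0,0,0],[0,-0.1,-0.6],-1],
  [[0,0,0],[0,-0.16,-0.895],-1],
  [[0,0,0],[0,-0.16,-0.895],-1],
  [[0,0,0],[0,-0.16,-0.895],-1],
  [[0,0,0],[0,-0.16,-0.895],-1],
])

```text
t: 50.65
position: [0.6067, 0.1865, 0.2104]
eef_rot: [[-0.002, 0.991, -0.134], [-0.001, -0.134, -0.991], [-1.0, -0.002, 0.001]]
ft_force: [0.4, 0.4, -0.2]
opening: 0.0001
```

```bash
python3 - <<'E'
from h import *
rel(w(M,[.127,-.05,.09])[0])
E
```

```text
t 50.65 pos [0.6067 0.1865 0.2104] turn [0.0009 0.001  0.0013] shift [ 1.204  0.077 -0.005] F [ 0.4  0.4 -0.2] op 0.0001
```

Request:
play_rows([
  [[0,0,0],[0.25,0.08,0],-1],
  [[0,0,0],[0.5,0.08,0],-1],
  [[0,0,0],[0.75,0.08,0],-1],
  [[0,0,0],[0.9,0.08,0],-1],
  [[0,0,0],[0.9,0.08,0],-1],
])

```text
t: 51.07
position: [0.6126, 0.1823, 0.1167]
eef_rot: [[-0.008, 0.99, -0.138], [-0.003, -0.138, -0.99], [-1.0, -0.007, 0.004]]
ft_force: [-0.8, -0.2, -0.2]
opening: -0.0003
```

Request:
play_rows([
  [[0,0,0],[0.15,0,0],-1],
  [[0,0,0],[0.3,0,0],-1],
  [[0,0,0],[0.3,0,0],-1],
  [[0,0,0],[0.3,0,0],-1],
])

```text
t: 51.4
position: [0.6149, 0.1846, 0.0917]
eef_rot: [[-0.001, 0.991, -0.136], [-0.001, -0.136, -0.991], [-1.0, -0.001, 0.001]]
ft_force: [-0.5, 0.5, -0.3]
opening: 0.0002
```

Request:
play_rows([
  [[0,0,0],[0,-0.06,0],-1],
  [[0,0,0],[0,-0.12,0],-1],
  [[0,0,0],[0,-0.18,0],-1],
  [[0,0,0],[0,-0.24,0],-1],
  [[0,0,0],[0,-0.3,0],-1],
  [[0,0,0],[0,-0.36,0],-1],
  [[0,0,0],[0,-0.42,0],-1],
  [[0,0,0],[0,-0.48,0],-1],
  [[0,0,0],[0,-0.54,0],-1],
  [[0,0,0],[0,-0.6,0],-1],
  [[0,0,0],[0,-0.66,0],-1],
  [[0,0,0],[0,-0.72,0],-1],
  [[0,0,0],[0,-0.72,0],-1],
  [[0,0,0],[0,-0.72,0],-1],
])

```text
t: 52.57
position: [0.5427, 0.1956, 0.0914]
eef_rot: [[-0.0, 0.991, -0.134], [-0.0, -0.134, -0.991], [-1.0, -0.0, 0.001]]
ft_force: [-0.1, 0.6, 0.7]
opening: -0.0001
```

Request:
play_rows([
  [[0,0,0],[-0.2,0,0],-1],
  [[0,0,0],[-0.5,0,0],-1],
  [[0,0,0],[-0.8,0,0],-1],
  [[0,0,0],[-1.0,0,0],-1],
  [[0,0,0],[-1.0,0,0],-1],
])

```text
t: 52.98
position: [0.5463, 0.1969, 0.1968]
eef_rot: [[0.009, 0.991, -0.135], [0.002, -0.135, -0.991], [-1.0, 0.008, -0.004]]
ft_force: [0.7, -0.1, 0.5]
opening: 0.0001
```

Request:
play_rows([
  [[0,0,0],[-0.3,0,0.3],-1],
  [[0,0,0],[-0.5,0,0.6],-1],
  [[0,0,0],[-0.5,0,0.95],-1],
  [[0,0,0],[-0.5,0,0.95],-1],
])

```text
t: 53.32
position: [0.5316, 0.093, 0.2422]
eef_rot: [[0.002, 0.989, -0.145], [-0.005, -0.145, -0.989], [-1.0, 0.003, 0.005]]
ft_force: [0.7, 0.0, -0.6]
opening: 0.0
```

```bash
python3 - <<'E'
from h import *
rel([.5,0,.2])
S=capture('scene')[90:370,50:440,::-1];t=capture('top')[80:280,100:420,::-1]
cv2.imwrite('pics/e.png',np.hstack([cv2.resize(S,(400,287)),cv2.resize(t,(400,287))]))
for n in('spoon','jar'):print(n,[np.round(d['at']).tolist() for d in tip_of('top',n)][:2])
print([(np.round(d['extent']).tolist(),round(d['p'],2)) for d in search_frame('top','bar0')])
E
```

```text
t 53.32 pos [0.5316 0.093  0.2422] turn [-0.0061  0.0032 -0.0017] shift [ 0.426 -0.179  0.964] F [ 0.7  0.  -0.6] op 0.0
spoon [[262.0, 206.0]]
jar []
[([196.0, 125.0, 212.0, 144.0], 0.88), ([339.0, 161.0, 359.0, 198.0], 0.84), ([156.0, 254.0, 183.0, 275.0], 0.77), ([371.0, 169.0, 393.0, 204.0], 0.73), ([330.0, 215.0, 351.0, 250.0], 0.71), ([131.0, 135.0, 172.0, 153.0], 0.65), ([368.0, 221.0, 390.0, 256.0], 0.63)]
```

View pics/e.png

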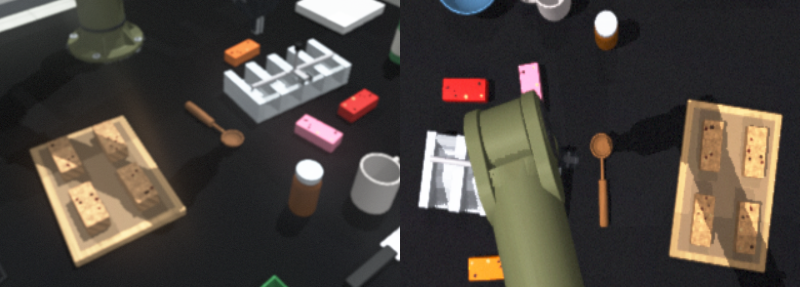

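The final picture shows the lever down over the empty mould, with its crossbar back where it started and the knob upright. The four bars lie flat and apart on the board, and the spoon and jar have not moved. The arm is clear, so I'm handing in.

```bash
python3 -c "
from bench import *
print(hand_in())"
```

```text
the job is handed in; nothing more can be done
None
```

The job is done and handed in at about 53 s of robot time. I swung the lever open and tipped out all four bars. They lie flat in a 2×2 layout on the papered board, none on another, and the lever is back down over the empty mould.

**Last checks:** the final scene and top pictures show the four bars apart on the board, the lever down, and the spoon at its starting pixel. The jar stands where it was in both pictures, but the point detector missed it in the last top view. The arm covered part of the mould in that view, so I judged the lever from the scene picture alone. The red, pink and orange look-alikes were not touched.

**During the run:** the board was knocked about 2 cm after the first bar, so I measured it again and placed the other three accordingly. I saw no slip of the grip. The highest wrist force I read was about 22 N, while tipping the first bar.

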